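# Refill the tilt-out ferrule bin from a tall dipper under a low canopy

### The job

Refill the wide tilt-out bin: tip it all the way out by its knob, then empty all five steel ferrules from the tall dipper jug into it, tilting the jug in low under the clear dust canopy without knocking the canopy. Stand the empty jug upright back on its rubber mat, and push the wide bin shut until it clicks fully home. Leave the two small bins shut and do not shift or knock over the other things on the bench.

Things in the scene. Friction and masses are not known exactly. Their poses are not given: they have to be found in the camera images.
- unit: grey steel housing of the tilt-bin unit, fixed, 110 mm deep (x), 341 wide (y), 125 high. Origin: centre of its underside; x points from the open front (towards the robot) to the back, y left seen from the robot. Bin fronts, when shut, lie in the plane x = -55 mm. Left to right: the wide bin (150 mm, centre y +90) and two small bins (83 mm, centres y -33.5, -123.5), all shut at the start.
- canopy: flat clear acrylic dust canopy fixed over the whole unit, 6 mm thick, 400 mm wide (y), underside 255 mm above the bench, from 45 mm in front of the shut bins' fronts to 110 mm behind them. Open in front and at the sides but for two 16 mm uprights at unit y = +-178.5, x = 23 to 53 mm. Brushing it does no harm, a knock does. Origin and axes as unit.
- canopy_edge (a point): middle of the lower front edge of the canopy, 255 mm above the bench, 45 mm in front of the bin fronts; axes as unit, y runs along the edge.
- bin (a joint): tilt of the wide bin, rad: 0 shut and clicked home, grows as it tips forward towards the robot, 0.61 = fully out (stop). Its stiff pivot keeps it where it is left, also with the ferrules in it. On the way home a sprung ball catch holds it up between about 0.15 and 0.02: it takes a push of several newtons at the knob to pass, and the same pull to open.
- bin_hinge (a point): wide bin's pivot (axis y), foot of its front, mid-width, 10 mm above the bench. Axes turn with the bin: x from its front inward, z up the front. Fully out, the front rim stands 64 mm before the shut front, 102 mm above the bench, the back rim 18 mm behind it, 120 mm above the bench; the side rims run straight between: an open mouth about 82 x 144 mm.
- bin_knob (a point): grip point on the head of the wide bin's black knob, mid-width, 85 mm above the pivot and 41 mm out from the bin's front (the head is 24 mm across, from 34 to 50 mm out; the neck behind it 17 mm across). The small bins have the same knobs.
- bin_in (a point): middle of the wide bin's inner floor, 25 mm behind the front's outside, 3 mm above the pivot; axes turn with the bin as bin_hinge. Grey plastic, walls 3 mm; from the side: front 112 mm high, floor 45 mm deep, back sloping to 78 mm behind the front at 80 mm height; top open.
- small_bin_a (a joint): tilt of the small bin next to the wide one, rad, 0 shut, grows towards the robot; stays shut.
- small_bin_b (a joint): tilt of the small bin at the right end, rad, 0 shut; stays shut.
- jug: tall conical aluminium dipper jug, 140 mm high, 54 mm across at the foot, 100 mm at the rim, wall 2.5, base 4 mm, about 0.16 kg, with one straight round handle standing out level along its -x (roughly towards the robot). Origin: centre of its underside, z along its axis to the mouth. It stands on the rubber mat and holds the five ferrules.
- jug_handle (a point): grip point on the jug's handle: 90 mm from the jug's axis along its -x, 95 mm above its underside. The black grip is a plain round bar 18 mm across lying along the jug's x, from 56 to 114 mm from the axis; being round it can be gripped at any angle about its length. Axes as jug.
- jug_mouth (a point): centre of the jug's mouth in the rim plane, 140 mm above its underside; axes as jug.
- mat: black rubber mat, 150 x 150 x 3 mm, fixed on the bench in front of the unit and to the right; origin at the centre of its underside.
- ferrule0: one of five identical bright steel ferrules, plain cylinders 18 mm across and 26 mm long, 22 g, slippery; they start inside the jug, one on another, and slide or roll out once the jug's lower wall slopes down towards the mouth. Origin at the centre of one end face; its z axis is the ferrule's axis.
- ferrule1: one of five identical bright steel ferrules, plain cylinders 18 mm across and 26 mm long, 22 g, slippery; they start inside the jug, one on another, and slide or roll out once the jug's lower wall slopes down towards the mouth. Origin at the centre of one end face; its z axis is the ferrule's axis.
- ferrule2: one of five identical bright steel ferrules, plain cylinders 18 mm across and 26 mm long, 22 g, slippery; they start inside the jug, one on another, and slide or roll out once the jug's lower wall slopes down towards the mouth. Origin at the centre of one end face; its z axis is the ferrule's axis.
- ferrule3: one of five identical bright steel ferrules, plain cylinders 18 mm across and 26 mm long, 22 g, slippery; they start inside the jug, one on another, and slide or roll out once the jug's lower wall slopes down towards the mouth. Origin at the centre of one end face; its z axis is the ferrule's axis.
- ferrule4: one of five identical bright steel ferrules, plain cylinders 18 mm across and 26 mm long, 22 g, slippery; they start inside the jug, one on another, and slide or roll out once the jug's lower wall slopes down towards the mouth. Origin at the centre of one end face; its z axis is the ferrule's axis.
- term_a: bystander: steel cable termination standing on a 54 mm flange, 155 mm high; origin at its underside.
- term_b: bystander: brass cable termination standing on a 54 mm flange, 155 mm high; origin at its underside.
- bottle: bystander: white plastic bottle, 54 mm across, 120 mm high; origin at its underside.
- cleaver: bystander: small metal fibre cleaver, 85 x 55 x 42 mm; origin at its underside.
- driver: bystander: black-handled screwdriver lying on the bench, 150 mm long along its x axis.
- flange: bystander: steel end flange lying flat, 60 mm across, 32 mm high; origin at its underside.
Not all that is in view belongs to the job. Leave any orange look-alike of the jug alone. There is more than one size of the mat; the one meant has the size given above.

How it is judged:
On the way, in this order (a step that is already met when the one before it is completed fails the run):
1. the wide bin is tipped all the way out (value of joint bin above 0.54 rad), for 0.2 s.
2. all five ferrules lie in the tipped-out wide bin (x of ferrule0 in the frame of bin_in between -0.027 and 0.055 m and y of ferrule0 in the frame of bin_in between -0.075 and 0.075 m and z of ferrule0 in the frame of bin_in between -0.006 and 0.08 m and x of ferrule1 in the frame of bin_in between -0.027 and 0.055 m and y of ferrule1 in the frame of bin_in between -0.075 and 0.075 m and z of ferrule1 in the frame of bin_in between -0.006 and 0.08 m and x of ferrule2 in the frame of bin_in between -0.027 and 0.055 m and y of ferrule2 in the frame of bin_in between -0.075 and 0.075 m and z of ferrule2 in the frame of bin_in between -0.006 and 0.08 m and x of ferrule3 in the frame of bin_in between -0.027 and 0.055 m and y of ferrule3 in the frame of bin_in between -0.075 and 0.075 m and z of ferrule3 in the frame of bin_in between -0.006 and 0.08 m and x of ferrule4 in the frame of bin_in between -0.027 and 0.055 m and y of ferrule4 in the frame of bin_in between -0.075 and 0.075 m and z of ferrule4 in the frame of bin_in between -0.006 and 0.08 m and value of joint bin above 0.4 rad), for 0.2 s.
At the end, for the whole second after the job is handed in: All five ferrules in the wide bin; wide bin shut within 0.03 rad, small bins within 0.05 rad; jug at rest upright (within 0.1 rad) on the mat, its foot within 45 mm of the mat's centre (x of ferrule0 in the frame of bin_in between -0.027 and 0.055 m and y of ferrule0 in the frame of bin_in between -0.075 and 0.075 m and z of ferrule0 in the frame of bin_in between -0.006 and 0.08 m and x of ferrule1 in the frame of bin_in between -0.027 and 0.055 m and y of ferrule1 in the frame of bin_in between -0.075 and 0.075 m and z of ferrule1 in the frame of bin_in between -0.006 and 0.08 m and x of ferrule2 in the frame of bin_in between -0.027 and 0.055 m and y of ferrule2 in the frame of bin_in between -0.075 and 0.075 m and z of ferrule2 in the frame of bin_in between -0.006 and 0.08 m and x of ferrule3 in the frame of bin_in between -0.027 and 0.055 m and y of ferrule3 in the frame of bin_in between -0.075 and 0.075 m and z of ferrule3 in the frame of bin_in between -0.006 and 0.08 m and x of ferrule4 in the frame of bin_in between -0.027 and 0.055 m and y of ferrule4 in the frame of bin_in between -0.075 and 0.075 m and z of ferrule4 in the frame of bin_in between -0.006 and 0.08 m and value of joint bin below 0.03 rad and value of joint each of small_bin_a, small_bin_b below 0.05 rad and angle between jug's own z axis and vertical below 0.1 rad and horizontal distance between jug and mat below 0.045 m and height (world z) of jug below 0.008 m and linear speed of jug below 0.02 m/s); the robot touches nothing.
It fails at once if the canopy is knocked (more than 6 N) (contact force between canopy and anything else above 6 N).
It fails at once if a small bin is opened (value of joint any of small_bin_a, small_bin_b above 0.1 rad).
It fails at once if a bystander is shifted more than 30 mm or knocked over (distance of any of term_a, term_b, bottle, cleaver, driver, flange from where it was at the start of the episode above 0.03 m or angle between any of term_a, term_b, bottle, cleaver, flange's own z axis and vertical above 0.5 rad).
It also fails if it takes over 72 s, if anything falls off the work surface, if the arm or the gripper's body presses on something with over 40 N, if the wrist force passes 120 N, or if a joint passes its speed limit or range.

### The arm

A 7-joint arm with a two-finger parallel gripper is mounted at the origin on the work surface. World frame = base frame: x ahead of the robot, y to its left, z up, the work surface at z = 0. Lengths are in m, angles in rad, forces in N, time in s.
With the tool pointing down it reaches from about 0.4 to 0.9 m from the base axis. Payload 5.5 kg.
Tool frame: the origin (TCP) lies midway between the tips of the shut fingers; the grasp point (between the pads) lies 19 mm behind it (manip.grip_depth is the distance from the TCP to the grasp point, in m); z points along the fingers, x is the direction in which the jaws open and shut, and the axes are right-handed (so a half turn about z gives the same grasp; the last joint's range is limited). The gripper opens to 92 mm and grips with 3 to 60 N. Pads are 19 mm wide; open, the fingers measure 130 mm over their backs; the gripper's body (75 mm by 190 mm) begins 47 mm behind the grasp point.
Start: joints at [-0.91, 0.501, -0.427, 1.55, 0.221, 1.138, -0.21], TCP at [0.252, 0.599, 0.227] pointing down, gripper open.
Joint ranges: [-2.88, 2.88], [-0.31, 2.03], [-1.54, 1.56], [0.2, 2.42], [-1.41, 4.55], [0.19, 2.02], [-2.57, 2.57]. Speed limits (rad/s): [2.57, 2.57, 3.14, 3.14, 3.14, 3.14, 3.14].

### API

Orientations are given as a unit quaternion [x, y, z, w].
In Python, from bench import manip, effector, viewer gives the robot as it stands. Calls block until the motion is done:
- manip.move_pose(position, orientation): joint-space move of the TCP to a pose.
- manip.servo_line(position, ori=None, vel=0.15): straight line of the TCP; ori=None keeps the orientation; vel is the mean speed in m/s.
- manip.movej(angles): joint-space move.
- effector.open_jaws() and effector.close(f_grip=None): open the fingers fully, or close them until they stop; f_grip is the grip in N (None keeps the last).
- manip.sleep(seconds).
- manip.solve_ik(position, orientation): joint angles nearest the present ones, or None.
- viewer.get_image(name): name is "scene" or "side" or "wrist"; returns the picture (384x512x3 uint8, red, green, blue); there is no depth.
- viewer.get_calibration(name): a dict with "vfov" (degrees; the focal length in pixels is half the picture's height over the tangent of half this angle, whatever the lens; pixels are square), "cx", "cy" (the principal point, pixels), "eye" and "attitude" of the camera in the world. Camera axes: x right, y down, z forward; pixel columns grow to the right and rows downward; lengths in m; the calibration is good to about 2 mm. A picture is of the moment at which its call begins: read the wrist's pose just before it. get_calibration takes no time and is no camera call; for the wrist camera it gives the pose at the moment of the call.
A pose or a line that the arm cannot do raises manip.PlanningError and nothing moves.
- manip.hand_in(): hands the job in, once; it reports no verdict.
Readings, each from a call of its own:
- manip.current_clock(): time.
- manip.current_q(): joint angles.
- manip.current_joint_velocities(): joint speeds.
- manip.current_tau(): joint torques, N m.
- manip.current_tool_pos(): TCP position.
- manip.current_tcp_rot(): TCP orientation.
- manip.current_force(): force on the tool from outside, world axes, zero at the start.
- manip.current_wrist_torque(): the same for the moment, N m.
- manip.current_finger_gap(): finger opening in m.
Only numpy, scipy, OpenCV 4.12 (cv2) and the standard library are available. Lean on these libraries where they do the work, as an engineer would, in place of code of your own. Each camera call takes 0.05 s, during which the arm holds its last target.

## Working session

There is one attempt and no reset: what is moved stays moved. The work goes in short steps, each a Python script; the robot and the scene stay as the last script left them, time stands still between calls to the robot, and variables do not carry over. Pictures are saved under pics/ and viewed, and the job is handed in when it is done.

```bash
ls; mkdir -p pics
python3 - <<'E'
from bench import manip, effector, viewer
import cv2
for n in ["scene","side","wrist"]:
    c=viewer.get_calibration(n); print(n,c)
    im=viewer.get_image(n); cv2.imwrite(f"pics/{n}0.png",im[:,:,::-1])
print(manip.current_clock(),manip.current_tcp_rot(),manip.current_tool_pos(),manip.grip_depth)
E
```

```text
pics
scene {'vfov': 48.48380628533597, 'cx': 260.9987948891898, 'cy': 187.03104795173158, 'eye': array([ 0.31575842, -0.56594584,  1.3446559 ]), 'attitude': array([ 0.96502135, -0.14000657,  0.02738863, -0.21995868])}
side {'vfov': 53.03939444301812, 'cx': 256.6213390618636, 'cy': 192.89857766969655, 'eye': array([ 0.37308411, -0.68408057,  0.93475628]), 'attitude': array([ 0.92876066, -0.08664468,  0.02719064, -0.35938419])}
wrist {'vfov': 63.466058368351, 'cx': 253.21433951473654, 'cy': 189.20330706099278, 'eye': array([0.18677127, 0.62636324, 0.38349276]), 'attitude': array([0.82486884, 0.54886158, 0.07397874, 0.1134439 ])}
0.15 [ 8.32890527e-01  5.53437246e-01 -6.51995395e-04  3.98393925e-04] [0.25164902 0.59873159 0.22590416] 0.0188
```

View pics/scene0.png

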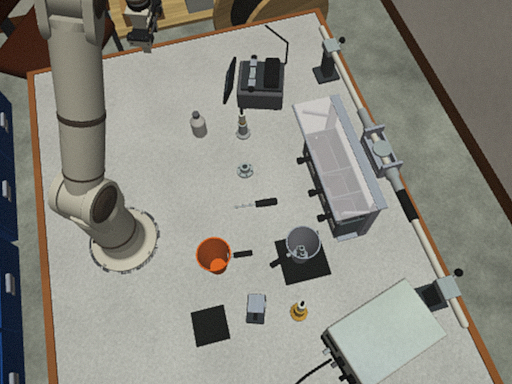

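View pics/side0.png

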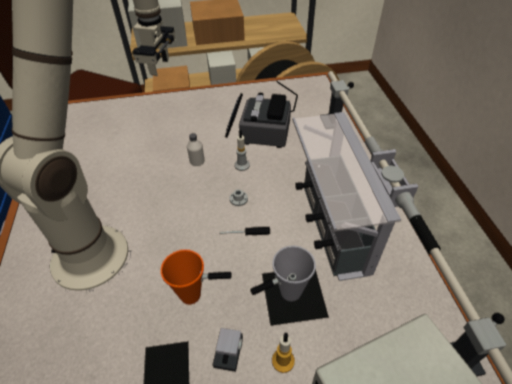

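View pics/wrist0.png

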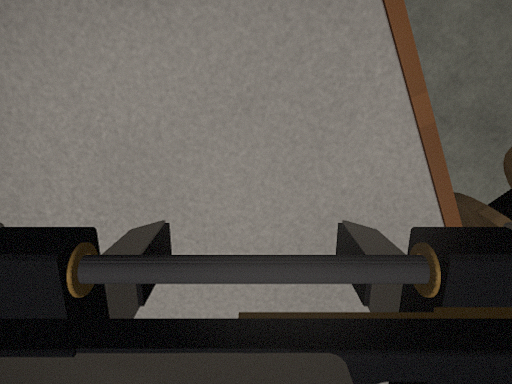

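The scene picture shows the unit at the right (front, knobs facing left, at about (303,158), (311,188) and (320,217)). The grey jug stands on the larger mat at (303,245). The orange look-alike is at (214,255), and a smaller mat at (210,325). I'll enlarge this area to confirm.

```bash
cat > h.py <<'E'
import numpy as np, cv2
from scipy.spatial.transform import Rotation as R
def cam(c):
    f=192/np.tan(np.radians(c['vfov'])/2)
    return f,c['cx'],c['cy'],np.array(c['eye']),R.from_quat(c['attitude']).as_matrix()
def ray(c,u,v):
    f,cx,cy,e,M=cam(c); d=M@np.array([(u-cx)/f,(v-cy)/f,1.]); return e,d/np.linalg.norm(d)
def onz(c,u,v,z):
    e,d=ray(c,u,v); return e+d*(z-e[2])/d[2]
def proj(c,P):
    f,cx,cy,e,M=cam(c); p=M.T@(np.asarray(P,float)-e); return np.array([cx+f*p[0]/p[2],cy+f*p[1]/p[2]])
def tri(l):
    A=np.zeros((3,3));b=np.zeros(3)
    for c,u,v in l:
        e,d=ray(c,u,v);P=np.eye(3)-np.outer(d,d);A+=P;b+=P@e
    return np.linalg.solve(A,b)
E
python3 - <<'E'
import cv2
a=cv2.imread('pics/scene0.png');b=cv2.imread('pics/side0.png')
cv2.imwrite('pics/c1.png',cv2.resize(a[80:300,250:400],None,fx=4,fy=4,interpolation=cv2.INTER_CUBIC)[:600] if 0 else cv2.resize(a[90:290,255:395],None,fx=3,fy=3,interpolation=cv2.INTER_CUBIC))
cv2.imwrite('pics/c2.png',cv2.resize(b[100:330,240:405],None,fx=2.6,fy=2.6,interpolation=cv2.INTER_CUBIC))
cv2.imwrite('pics/c3.png',cv2.resize(a[215:350,180:340],None,fx=4,fy=4,interpolation=cv2.INTER_CUBIC))
E
```

```text
(no output)
```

View pics/c1.png

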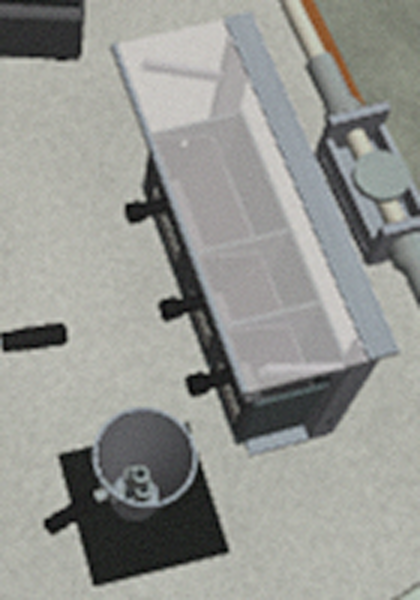

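View pics/c2.png

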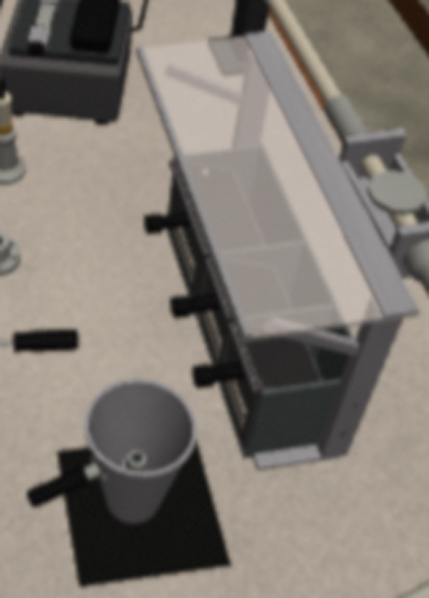

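View pics/c3.png

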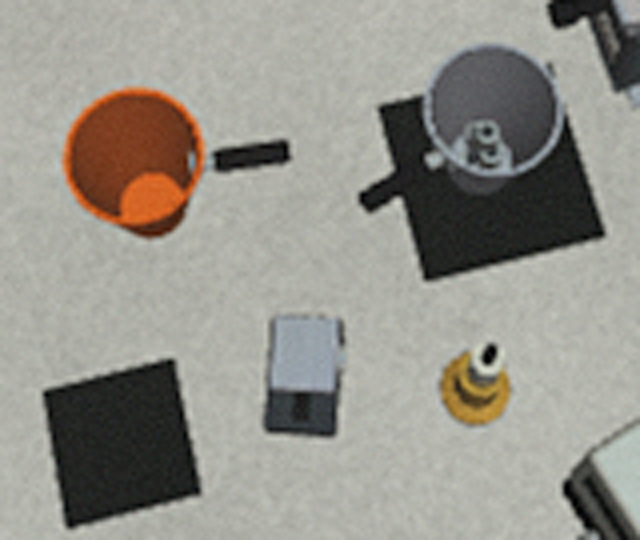

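```bash
cat > meas.py <<'E'
from h import *
from bench import manip, effector, viewer
S=viewer.get_calibration('scene');D=viewer.get_calibration('side')
s3=lambda x,y:(180+x/4,215+y/4)
s1=lambda x,y:(255+x/3,90+y/3)
d2=lambda x,y:(240+x/2.6,100+y/2.6)
for n,p in dict(BL=(425,280),BR=(605,236),TL=(378,104)).items(): print('mat',n,onz(S,*s3(*p),.003))
for n,p in dict(BL=(68,526),BR=(201,492),TL=(44,392),TR=(175,360)).items(): print('small mat',n,onz(S,*s3(*p),.003))
for n,p in dict(L=(82,585),R=(229,563),TL=(58,452)).items(): print('mat side',n,onz(D,*d2(*p),.003))
for a,b in [((136,211),(155,222)),((169,308),(182,305)),((197,383),(205,375))]:
    print('knob',tri([(S,*s1(*a)),(D,*d2(*b))]), onz(S,*s1(*a),.095)[:2],onz(D,*d2(*b),.095)[:2])
# canopy front edge
for a,b in [((112,46),(138,50)),((240,393),(248,334))]:
    print('edge',tri([(S,*s1(*a)),(D,*d2(*b))]),onz(S,*s1(*a),.261)[:2],onz(D,*d2(*b),.261)[:2])
a=onz(S,*s3(494,110),.14);b=onz(D,*d2(140,427),.14);print('rim c',a,b)
print('handle tip',onz(S,*s3(367,200),.095),onz(D,*d2(33,494),.095))
print('handle in', onz(S,*s3(400,182),.095),onz(D,*d2(84,473),.095))
print('foot near',onz(S,*s1(135,520),.0),onz(D,*d2(133,522),.003))
print('unit plate corner', onz(S,*s1(248,452),0),onz(D,*d2(258,466),0))
# bystanders
A=cv2.imread('pics/scene0.png')
for n,p,z in [('bottle',(198,125),.06),('term_a',(243,130),.05),('flange',(245,171),.02),('driver L',(236,206),.01),('driver R',(277,202),.01),('cleaver',(256,308),.04),('term_b',(299,312),.01),('termb top',(302,301),.15),('orange rim',(213.5,254),.14),('orange h',(252,254),.095)]:
    print(n,onz(S,*p,z)[:2])
E
python3 meas.py
```

```text
mat BL [ 0.46571625 -0.29586394  0.003     ]
mat BR [ 0.61329834 -0.30322696  0.003     ]
mat TL [ 0.47303324 -0.14726027  0.003     ]
small mat BL [ 0.1564752  -0.39404613  0.003     ]
small mat BR [ 0.2570377  -0.39884484  0.003     ]
small mat TL [ 0.16004965 -0.29456507  0.003     ]
small mat TR [ 0.26214803 -0.2997771   0.003     ]
mat side L [ 0.47126594 -0.2943324   0.003     ]
mat side R [ 0.61612597 -0.29927125  0.003     ]
mat side TL [ 0.47618116 -0.14804647  0.003     ]
knob [0.62776871 0.06360723 0.10564941] [0.62852056 0.06913327] [0.63299716 0.07322248]
knob [ 0.62424598 -0.05879352  0.1058873 ] [ 0.62427256 -0.0540788 ] [ 0.63026829 -0.05068185]
knob [ 0.6240185  -0.14689502  0.10245009] [ 0.62368121 -0.14411863] [ 0.62847932 -0.14223234]
edge [0.62620377 0.17391124 0.26500367] [0.62571176 0.17671235] [0.62939008 0.17914829]
edge [ 0.61641751 -0.22536204  0.27464698] [ 0.61666733 -0.22035733] [ 0.62512566 -0.21629279]
rim c [ 0.53749376 -0.2187812   0.14      ] [ 0.5398599 -0.2154122  0.14     ]
handle tip [ 0.43223122 -0.24525331  0.095     ] [ 0.43498157 -0.23980368  0.095     ]
handle in [ 0.4599925  -0.23913096  0.095     ] [ 0.48567613 -0.22743393  0.095     ]
foot near [ 0.52983099 -0.24151162  0.        ] [ 0.53484612 -0.24019532  0.003     ]
unit plate corner [ 0.67305226 -0.20450816  0.        ] [ 0.67876942 -0.20178361  0.        ]
bottle [0.33151744 0.33019626]
term_a [0.48226348 0.26948892]
flange [0.44769811 0.12235834]
driver L [0.38350821 0.00676206]
driver R [ 0.5214914  -0.01893003]
cleaver [ 0.35392188 -0.34299056]
term_b [ 0.47692822 -0.38638385]
termb top [ 0.47732876 -0.37964289]
orange rim [ 0.27476696 -0.17718353]
orange h [ 0.3849267  -0.19584347]
```

```bash
cat >> h.py <<'E'
YAW=-0.018
def unit(): # unit origin pose: front centre world (x at fronts plane)
    return np.array([0.668,-0.020]),YAW
def U(x,y,z):
    """x relative to fronts plane (negative toward robot), y in unit frame"""
    o,a=unit(); c,s=np.cos(a),np.sin(a)
    return np.array([o[0]+c*x-s*y,o[1]+s*x+c*y,z])
def qknob(p,camup=True,yaw=YAW):
    c,s=np.cos(p),np.sin(p); z=np.array([c,0,-s])
    y=np.array([-s,0,-c]) if camup else np.array([s,0,c])
    M=np.c_[np.cross(y,z),y,z]; return (R.from_euler('z',yaw)*R.from_matrix(M)).as_quat()
def qjug(phi,yaw,flip=False):
    z=np.array([0,np.sin(phi),-np.cos(phi)]); y=np.array([1.,0,0])*(-1 if flip else 1)
    M=np.c_[np.cross(y,z),y,z]; return (R.from_euler('z',yaw)*R.from_matrix(M)).as_quat()
G=0.0188
def tcp_for(grasp,q): return np.asarray(grasp)+G*R.from_quat(q).as_matrix()[:,2]
E
python3 - <<'E'
from h import *
from bench import manip
print("knob shut/out")
for cu in (True,False):
  for p in (20,30,40,50):
    q=qknob(np.radians(p),cu); o=[]
    for g in (U(-.041,.09,.095),U(-.082,.09,.056),U(-.15,.09,.095)):
        s=manip.solve_ik(tcp_for(g,q),q); o.append(None if s is None else np.round(s,2))
    print(cu,p,*o)
print('jug')
for fl in (False,True):
  for ph in range(-110,80,15):
    r=np.radians(ph); q=qjug(r,.24,fl); s=manip.solve_ik(tcp_for([.451,-.239,.098],q),q)
    q=qjug(r,YAW,fl); t=manip.solve_ik(tcp_for(U(-.113,.0,.19),q),q)
    print(fl,ph,None if s is None else np.round(s,2),None if t is None else np.round(t,2))
E
```

```text
knob shut/out
True 20 None None None
True 30 [ 0.49  0.94 -0.87  2.4   2.7   1.23  2.28] None None
True 40 [ 0.3   0.66 -0.65  2.34  2.53  0.81  2.17] None None
True 50 [-0.07  0.49 -0.21  2.27  2.44  0.38  2.09] [ 0.1   0.59 -0.42  2.35  2.46  0.58  2.11] None
False 20 [ 0.42  1.08 -0.76  2.41  2.91  1.51 -0.93] None None
False 30 [-0.15  0.69 -0.16  2.41  2.78  1.04 -1.44] None None
False 40 [-0.08  0.57 -0.22  2.36  2.68  0.7  -1.3 ] None None
False 50 [ 0.18  0.53 -0.5   2.26  2.27  0.47 -0.8 ] [ 0.11  0.59 -0.43  2.35  2.46  0.58 -1.03] None
jug
False -110 [-0.49  1.42  0.19  2.01  1.33  1.67 -0.24] [-0.71  1.25  0.24  1.57  1.02  1.92  0.42]
False -95 [-0.45  1.21  0.12  2.14  1.42  1.51 -0.19] [-0.53  1.08 -0.05  1.62  1.09  1.92  0.37]
False -80 [-0.35  0.98  0.04  2.25  1.5   1.35 -0.09] [-0.46  0.93 -0.14  1.67  1.05  1.78  0.41]
False -65 [-0.25  0.76  0.01  2.31  1.54  1.13  0.08] [-0.38  0.77 -0.2   1.73  0.98  1.61  0.48]
False -50 [-0.1   0.56 -0.01  2.33  1.48  0.87  0.33] [-0.29  0.63 -0.22  1.78  0.87  1.41  0.6 ]
False -35 [0.04 0.42 0.01 2.28 1.23 0.62 0.76] [-0.1
[... 1228 characters left out ...]
31  1.83  0.49  1.09 -2.19]
True -20 [ 0.41  0.38 -0.21  2.19  0.79  0.56 -1.79] [-0.48  0.42  0.32  1.86  0.26  0.97 -1.93]
True -5 [-0.13  0.47  0.63  2.09 -0.35  0.63 -0.62] [-0.31  0.37  0.29  1.87 -0.02  0.92 -1.61]
True 10 [-0.01  0.6   0.69  1.94 -0.6   0.96 -0.31] [-0.11  0.38  0.25  1.86 -0.33  0.96 -1.27]
True 25 [ 0.29  0.67  0.45  1.78 -0.57  1.19 -0.29] [ 0.06  0.44  0.23  1.84 -0.6   1.08 -0.97]
True 40 [ 0.47  0.81  0.33  1.62 -0.58  1.44 -0.27] [ 0.26  0.54  0.14  1.8  -0.77  1.23 -0.77]
True 55 [ 0.6   0.96  0.23  1.46 -0.6   1.67 -0.27] [ 0.45  0.67  0.01  1.75 -0.86  1.37 -0.65]
True 70 [ 0.69  1.12  0.14  1.31 -0.62  1.89 -0.3 ] [ 0.57  0.83 -0.07  1.69 -0.94  1.52 -0.57]
```

Run:
```python
from h import *
from bench import manip
for p in (50,55,60,65):
    q=qknob(np.radians(p),False); z=R.from_quat(q).as_matrix()[:,2]; o=[]
    for g in (U(-.041,.09,.095),U(-.065,.09,.080),U(-.082,.09,.056),U(-.041,.09,.095)-.1*z,U(-.041,.09,.095)-.2*z,U(-.082,.09,.056)-.1*z):
        s=manip.solve_ik(tcp_for(g,q),q); o.append(None if s is None else np.round(s,2))
    print(p,*o)
```

```text
50 [ 0.18  0.53 -0.5   2.26  2.27  0.47 -0.8 ] [ 0.14  0.54 -0.46  2.31  2.37  0.52 -0.92] [ 0.11  0.59 -0.43  2.35  2.46  0.58 -1.03] [-0.2   0.22 -0.1   2.38  2.13  0.26 -0.8 ] None None
55 [ 0.03  0.48 -0.31  2.21  2.05  0.3  -0.63] [ 0.16  0.52 -0.47  2.26  2.11  0.4  -0.67] [ 0.22  0.59 -0.55  2.29  2.21  0.49 -0.74] [-0.08  0.22 -0.21  2.3   1.41  0.21 -0.06] [-0.32 -0.06 -0.    2.35  0.63  0.33  0.69] [-0.18  0.25 -0.13  2.41  2.02  0.24 -0.72]
60 [-0.04  0.47 -0.21  2.15  1.49  0.2  -0.09] [ 0.32  0.55 -0.64  2.19  1.72  0.42 -0.23] [ 0.05  0.52 -0.34  2.24  2.    0.3  -0.59] [-0.17  0.22 -0.09  2.22  0.67  0.24  0.69] [-0.29 -0.02  0.01  2.24  0.36  0.44  0.98] [-0.09  0.24 -0.21  2.33  1.26  0.2   0.08]
65 [-0.1   0.47 -0.13  2.09  0.75  0.22  0.65] [-0.04  0.47 -0.21  2.14  1.07  0.22  0.33] [-0.05  0.5  -0.21  2.19  1.42  0.2  -0.03] [-0.1   0.24 -0.14  2.13  0.39  0.37  0.99] [-0.23  0.03 -0.02  2.14  0.21  0.57  1.14] [-0.14  0.25 -0.12  2.25  0.59  0.26  0.76]
```

Run:
```python
from h import *
from bench import manip, effector, viewer
def st(m): print(m,round(manip.current_clock(),2),np.round(manip.current_tool_pos(),3),np.round(manip.current_q(),2))
p=manip.current_tool_pos(); manip.servo_line([p[0],p[1],.36],vel=.25); st('lift')
q=qknob(np.radians(60),False); z=R.from_quat(q).as_matrix()[:,2]
g=U(-.041,.09,.095)
manip.move_pose(tcp_for(g-.2*z,q),q); st('pre')
c=viewer.get_calibration('wrist'); im=viewer.get_image('wrist'); cv2.imwrite('pics/w1.png',im[:,:,::-1])
print('pred knob',proj(c,g)); np.save('w1cal.npy',c,allow_pickle=True)
im=viewer.get_image('side'); cv2.imwrite('pics/s1.png',im[:,:,::-1])
```

```text
lift 0.83 [0.252 0.598 0.359] [-0.9   0.41 -0.44  1.38  0.18  1.39 -0.17]
pre 3.0 [0.539 0.073 0.252] [-0.27 -0.02 -0.01  2.24  0.35  0.44  0.98]
pred knob [252.45410011 168.45849971]
```

View pics/w1.png

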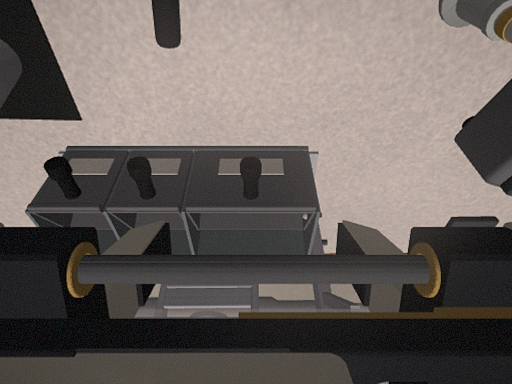

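View pics/s1.png

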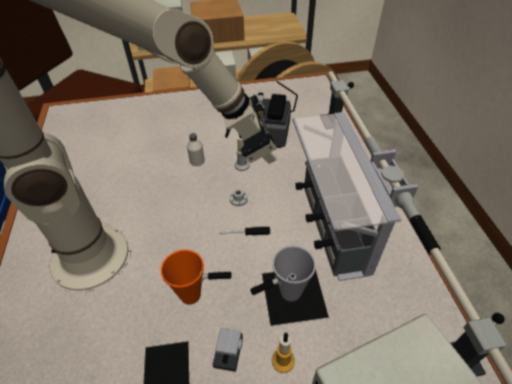

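The wrist picture shows the wide bin's knob head at (251,166). I predicted (252,168), so they agree. The small bins' knobs are at (59,165) and (139,165). I'll grip the wide bin's knob and tip the bin out.

Run:
```python
from h import *
from bench import manip, effector, viewer
def st(m): print(m,round(manip.current_clock(),2),np.round(manip.current_tool_pos(),3),np.round(manip.current_q(),2),'F',np.round(manip.current_force(),1),'gap',round(manip.current_finger_gap(),4))
q=qknob(np.radians(60),False); g=U(-.041,.09,.095)
manip.servo_line(tcp_for(g,q),q,vel=.12); st('at')
effector.close(20); st('closed')
for a in np.linspace(0,.63,8)[1:]:
    c,s=np.cos(a),np.sin(a)
    gg=U(-(.041*c+.085*s),.09,.010+.085*c-.041*s)
    qq=qknob(np.radians(60)-a*.15,False)
    try: manip.servo_line(tcp_for(gg,qq),qq,vel=.05)
    except manip.PlanningError as e: print('PE',a,e); break
    st('a%.2f'%a)
cv2.imwrite('pics/s2.png',viewer.get_image('side')[:,:,::-1])
```

```text
Traceback (most recent call last):
bench.PlanningError: the arm cannot follow that straight line within its joint ranges
```

```bash
cat >> h.py <<'E'
def st(m):
    from bench import manip
    print(m,round(manip.current_clock(),2),np.round(manip.current_tool_pos(),3),np.round(manip.current_q(),2),'F',np.round(manip.current_force(),1),'gap',round(manip.current_finger_gap(),4))
def go(p,q,vel=.05):
    from bench import manip
    try: manip.servo_line(p,q,vel=vel)
    except manip.PlanningError:
        s=manip.solve_ik(p,q)
        if s is None: print('no IK');raise
        d=np.abs(np.array(s)-manip.current_q()).max(); print('movepose dq',round(d,2))
        if d>.75: raise
        manip.move_pose(p,q)
E
python3 - <<'E'
from h import *
from bench import manip, effector, viewer
q=qknob(np.radians(60),False); g=U(-.041,.09,.095); z=R.from_quat(q).as_matrix()[:,2]
for d in (.15,.11,.08,.06,.04,.02,0):
    go(tcp_for(g-d*z,q),q,.12); st(d)
E
```

```text
0.15 3.67 [0.563 0.072 0.208] [-0.27  0.1   0.01  2.24  0.44  0.33  0.9 ] F [0.3 0.1 0.3] gap 0.0917
0.11 4.15 [0.583 0.072 0.174] [-0.29  0.19  0.05  2.23  0.53  0.25  0.82] F [ 0.4  1.3 -0.2] gap 0.0923
0.08 4.55 [0.598 0.071 0.148] [-0.27  0.26  0.04  2.22  0.67  0.19  0.69] F [ 0.1  0.  -0.6] gap 0.0919
0.06 4.95 [0.608 0.071 0.131] [-0.14  0.32 -0.11  2.2   0.94  0.2   0.43] F [-0.  -0.8 -1.2] gap 0.0918
0.04 5.28 [0.618 0.071 0.114] [-0.09  0.37 -0.16  2.18  1.15  0.2   0.23] F [-0.3 -0.2  0.5] gap 0.0919
0.02 5.59 [0.628 0.071 0.096] [-0.06  0.42 -0.19  2.17  1.33  0.2   0.07] F [-0.2 -0.6 -0.2] gap 0.0916
0 5.91 [0.638 0.071 0.079] [-0.05  0.46 -0.19  2.15  1.48  0.2  -0.08] F [-0.3 -0.   0.8] gap 0.0919
```

Run:
```python
from h import *
from bench import manip, effector, viewer
cv2.imwrite('pics/s2.png',viewer.get_image('side')[:,:,::-1])
effector.close(25); st('closed')
for a in np.linspace(0,.63,8)[1:]:
    c,s=np.cos(a),np.sin(a)
    gg=U(-(.041*c+.085*s),.09,.010+.085*c-.041*s)
    qq=qknob(np.radians(60)-a*.1,False)
    go(tcp_for(gg,qq),qq,.05)
    st('a%.2f'%a)
cv2.imwrite('pics/s3.png',viewer.get_image('side')[:,:,::-1])
```

```text
closed 7.03 [0.638 0.069 0.079] [-0.05  0.47 -0.19  2.15  1.49  0.2  -0.09] F [-0.3 -3.2  0.9] gap 0.0232
a0.09 7.35 [0.63  0.069 0.074] [-0.05  0.47 -0.2   2.17  1.65  0.2  -0.25] F [-2.  -6.1  0.2] gap 0.023
a0.18 7.67 [0.624 0.069 0.07 ] [-0.02  0.47 -0.23  2.2   1.8   0.23 -0.39] F [ 1.4 -5.3  1.2] gap 0.0231
a0.27 7.98 [0.618 0.069 0.065] [ 0.02  0.48 -0.29  2.22  1.91  0.26 -0.5 ] F [ 0.5 -5.5  0.4] gap 0.0232
a0.36 8.3 [0.612 0.069 0.059] [ 0.06  0.5  -0.34  2.24  2.    0.3  -0.58] F [ 0.6 -5.7  0.8] gap 0.0233
a0.45 8.62 [0.606 0.069 0.053] [ 0.09  0.51 -0.38  2.25  2.07  0.34 -0.65] F [ 1.3 -5.7  0.1] gap 0.0231
a0.54 8.93 [0.602 0.069 0.046] [ 0.12  0.54 -0.42  2.27  2.14  0.38 -0.71] F [-0.4 -5.2 -0.6] gap 0.0226
a0.63 9.25 [0.598 0.069 0.039] [ 0.14  0.56 -0.45  2.28  2.19  0.42 -0.76] F [-0.7 -5.   4. ] gap 0.0229
```

View pics/s3.png

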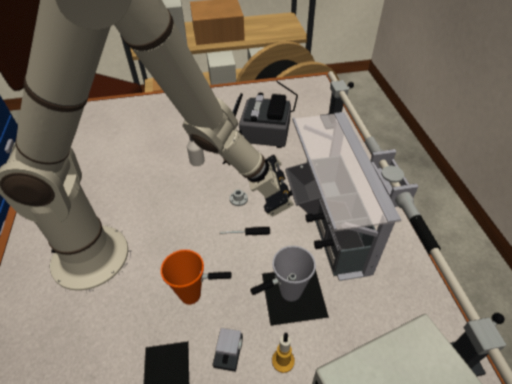

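The side picture shows the wide bin tipped out, with its knob in the gripper at (280,200) and the small bins still shut. I'll release it and back off.

```bash
python3 - <<'E'
from h import *
from bench import manip, effector, viewer
effector.open_jaws(); st('open')
q=manip.current_tcp_rot(); z=R.from_quat(q).as_matrix()[:,2]; p=np.array(manip.current_tool_pos())
for d in (.03,.06,.09):
    go(p-d*z,q,.15)
st('back')
q=qjug(np.radians(0),YAW)
manip.move_pose([.45,-.05,.33],q); st('high')
cv2.imwrite('pics/s4.png',viewer.get_image('scene')[:,:,::-1]); cv2.imwrite('pics/s5.png',viewer.get_image('side')[:,:,::-1])
for ph in (-10,-5,0,5,10,15,20,30):
    q=qjug(np.radians(ph),.24); s=manip.solve_ik(tcp_for([.448,-.24,.098],q),q); s2=manip.solve_ik(tcp_for([.448,-.24,.22],q),q)
    print(ph,None if s is None else np.round(s,2),None if s2 is None else np.round(s2,2))
E
python3 - <<'E'
import cv2
a=cv2.imread('pics/s4.png');b=cv2.imread('pics/s5.png')
cv2.imwrite('pics/c4.png',cv2.hconcat([cv2.resize(a[90:290,255:395],None,fx=3,fy=3,interpolation=2)[:598],cv2.resize(b[100:330,240:380],None,fx=2.6,fy=2.6,interpolation=2)[:598]]))
E
```

```text
open 10.48 [0.597 0.071 0.039] [ 0.14  0.56 -0.45  2.28  2.2   0.42 -0.76] F [-0.2 -0.1  0. ] gap 0.0915
back 11.53 [0.548 0.072 0.114] [ 0.04  0.29 -0.36  2.38  1.88  0.28 -0.54] F [-0.2  0.5  0.2] gap 0.0916
high 13.28 [ 0.45  -0.051  0.329] [ 1.29  0.14 -1.33  1.87  0.15  1.24  1.47] F [ 1.1 -0.7 -1.6] gap 0.0917
-10 [ 1.09  0.56 -0.92  2.1   0.88  0.8   1.41] [ 1.28  0.38 -1.12  2.    0.61  0.98  1.66]
-5 [ 1.16  0.6  -0.95  2.05  0.79  0.83  1.54] [ 1.32  0.43 -1.13  1.96  0.55  1.02  1.75]
0 [ 1.21  0.65 -0.98  2.    0.71  0.88  1.64] [ 1.34  0.47 -1.13  1.91  0.49  1.07  1.82]
5 [ 1.25  0.7  -1.    1.96  0.64  0.93  1.73] [ 1.35  0.52 -1.13  1.87  0.44  1.12  1.88]
10 [ 1.28  0.75 -1.02  1.9   0.58  0.99  1.81] [ 1.36  0.57 -1.11  1.82  0.39  1.17  1.93]
15 [ 1.3   0.8  -1.02  1.85  0.52  1.04  1.88] [ 1.36  0.62 -1.1   1.77  0.34  1.23  1.98]
20 [ 1.31  0.85 -1.02  1.8   0.47  1.1   1.94] [ 1.36  0.67 -1.08  1.73  0.3   1.28  2.02]
30 [ 1.32  0.95 -1.    1.69  0.37  1.23  2.04] [ 1.34  0.76 -1.04  1.64  0.21  1.39  2.09]
```

View pics/c4.png

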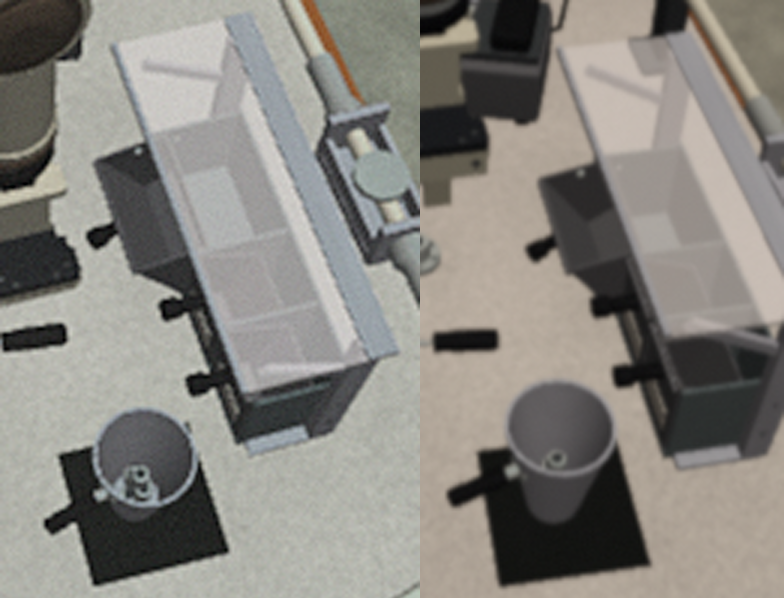

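The bin is fully out and both small bins are shut. Jug candidates in the scene picture: the orange one at (214,255), and the grey aluminium one at (303,245) that stands on the 150 mm mat with ferrules visible in it. The grey one fits the description. I'll approach its handle and check with the wrist camera.

```bash
cat >> h.py <<'E'
JY=.237
HG=np.array([.449,-.2388,.098])
E
python3 - <<'E'
from h import *
from bench import manip, effector, viewer
q=qjug(np.radians(8),JY); z=R.from_quat(q).as_matrix()[:,2]
manip.move_pose(tcp_for(HG-.14*z,q),q); st('pre')
c=viewer.get_calibration('wrist'); im=viewer.get_image('wrist'); cv2.imwrite('pics/w2.png',im[:,:,::-1])
a=np.array([np.cos(JY),np.sin(JY),0])
print('tip',proj(c,HG-.022*a),'grip',proj(c,HG),'in',proj(c,HG+.036*a),'rim',proj(c,HG+.092*a+[0,0,.045]))
E
```

```text
pre 14.32 [ 0.454 -0.253  0.219] [ 1.37  0.55 -1.12  1.79  0.4   1.2   1.93] F [0.4 1.7 1.3] gap 0.0917
tip [252.53014899 156.86037176] grip [252.47905132 180.3693084 ] in [252.39981839 216.82267548] rim [259.32297375 295.55199749]
```

View pics/w2.png

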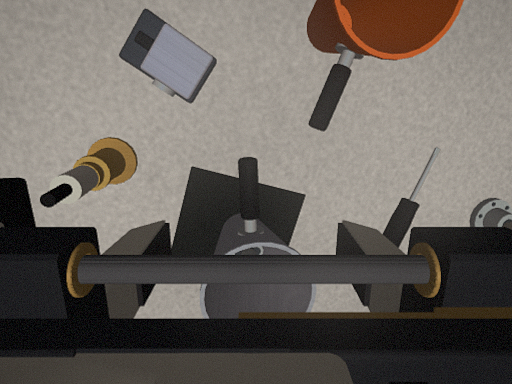

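The wrist picture shows the grey jug's handle running from (248,157) to (250,219) against a predicted (252,157) to (252,217). That is about 3 mm off sideways, so I'll correct for it, grip and lift.

```bash
cat >> h.py <<'E'
HG=np.array([.4485,-.2412,.098]); JY=.232
E
python3 - <<'E'
from h import *
from bench import manip, effector, viewer
q=qjug(np.radians(8),JY); z=R.from_quat(q).as_matrix()[:,2]
go(tcp_for(HG-.05*z,q),q,.15); go(tcp_for(HG,q),q,.1); st('at')
effector.close(60); st('closed')
go(tcp_for(HG+[0,0,.03],q),q,.06); st('lift3')
cv2.imwrite('pics/s6.png',viewer.get_image('side')[:,:,::-1])
E
python3 -c "
import cv2
b=cv2.imread('pics/s6.png');cv2.imwrite('pics/c6.png',cv2.resize(b[200:384,180:400],None,fx=3,fy=3,interpolation=2))"
```

```text
at 15.77 [ 0.448 -0.239  0.08 ] [ 1.24  0.71 -0.97  1.92  0.57  0.94  1.81] F [ 0.2 -0.4 -0.1] gap 0.0922
closed 16.93 [ 0.448 -0.239  0.079] [ 1.24  0.71 -0.97  1.92  0.57  0.94  1.81] F [ 0.2 -0.7  0.9] gap 0.0165
lift3 17.57 [ 0.448 -0.239  0.11 ] [ 1.27  0.67 -1.01  1.91  0.53  0.99  1.83] F [-0.9 -0.   0.6] gap 0.0167
```

View pics/c6.png

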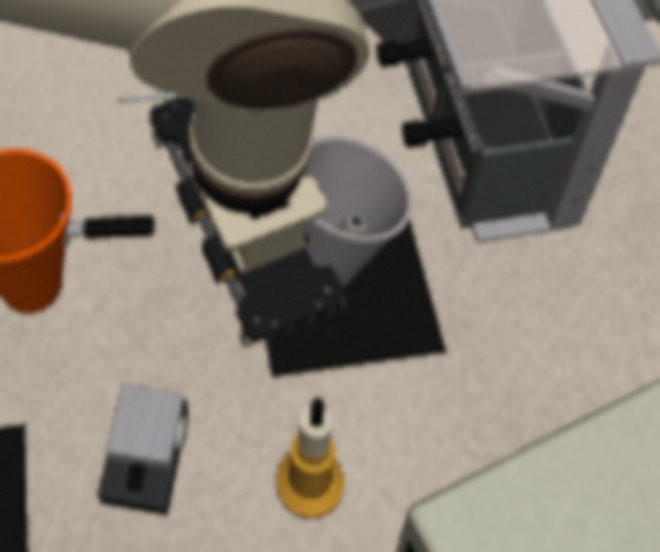

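Run:
```python
from h import *
from bench import manip, effector, viewer
q=qjug(np.radians(8),JY)
go(tcp_for([HG[0],HG[1],.26],q),q,.15); st('lift')
print(np.round(manip.current_wrist_torque(),2))
q=qjug(np.radians(8),YAW)
go(tcp_for([.445,-.06,.29],q),q,.15); st('mid')
cv2.imwrite('pics/s7.png',viewer.get_image('side')[:,:,::-1])
for ph in (-30,-60,-80,-92):
    q=qjug(np.radians(ph),YAW); s=manip.solve_ik(tcp_for([.445,-.06,.29],q),q); t=manip.solve_ik(tcp_for(U(-.117,0,.184),q),q)
    print(ph,s is not None and np.round(s,2),t is not None and np.round(t,2))
```

```text
lift 18.66 [ 0.447 -0.238  0.24 ] [ 1.39  0.51 -1.16  1.8   0.36  1.22  1.93] F [-0.2 -0.  -2.8] gap 0.0172
[-0.23  0.21 -0.01]
mid 20.03 [ 0.445 -0.058  0.271] [ 1.31  0.26 -1.27  1.95  0.12  1.12  1.54] F [ 1.   0.1 -3.9] gap 0.017
-30 [ 0.8   0.42 -1.34  1.99  0.84  1.48  0.71] [ 0.27  0.59 -0.78  1.82  0.89  1.33  0.65]
-60 [ 0.34  0.72 -1.16  1.99  1.12  2.    0.3 ] [ 0.03  0.88 -0.77  1.74  1.19  1.84  0.35]
-80 [-0.26  0.67 -0.43  1.98  1.04  1.9   0.31] [-0.26  0.98 -0.43  1.67  1.18  1.94  0.32]
-92 [-0.45  0.77 -0.21  1.97  1.04  1.94  0.27] [-0.42  1.07 -0.21  1.63  1.14  1.98  0.32]
```

View pics/s7.png

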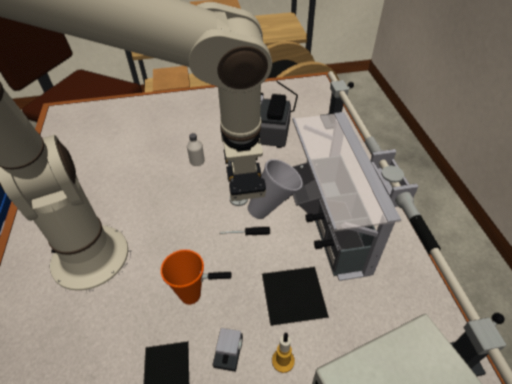

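Run:
```python
from h import *
from bench import manip, effector, viewer
D=viewer.get_calibration('side')
q=manip.current_tcp_rot(); M=R.from_quat(q).as_matrix(); g=np.array(manip.current_tool_pos())-G*M[:,2]
a=np.array([np.cos(YAW),np.sin(YAW),0])
ax=g+.092*a
for n,P in (('foot',ax-[0,0,.095]),('rim',ax+[0,0,.045]),('rimL',ax+[-.05,0,.045]),('rimR',ax+[.05,0,.045]),('rimT',ax+[0,.05,.045]),('rimB',ax+[0,-.05,.045])): print(n,proj(D,P))
b=cv2.imread('pics/s7.png');cv2.imwrite('pics/c7.png',cv2.resize(b[130:240,210:330],None,fx=5,fy=5,interpolation=2))
```

```text
foot [279.33112638 201.8135592 ]
rim [281.2971654  161.46145247]
rimL [259.68167479 164.38814563]
rimR [302.63567722 158.57226167]
rimT [276.57074911 147.20766954]
rimB [286.39593053 176.83815374]
```

View pics/c7.png

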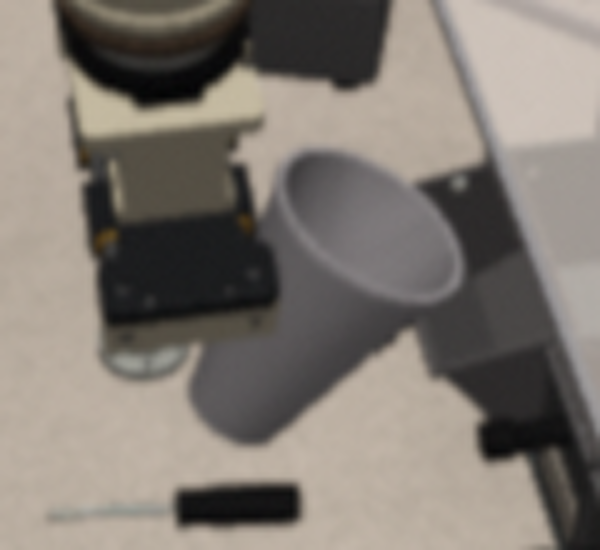

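Run:
```python
from h import *
from bench import manip, effector, viewer
D=viewer.get_calibration('side')
cv2.imwrite('pics/s8.png',viewer.get_image('side')[:,:,::-1])
a=cv2.imread('pics/s7.png').astype(int);b=cv2.imread('pics/s8.png').astype(int)
print(np.abs(a-b)[130:240,210:330].mean(), manip.current_clock(), manip.current_wrist_torque(), manip.current_force())
q=manip.current_tcp_rot(); M=R.from_quat(q).as_matrix(); g=np.array(manip.current_tool_pos())-G*M[:,2]
for psi in range(0,70,10):
    r=R.from_euler('z',YAW)*R.from_euler('y',psi,degrees=True)
    f=lambda x,y,z:np.round(proj(D,g+r.apply([x,y,z])))
    print(psi,'foot',f(.092,0,-.095),'rim',f(.092,0,.045),'L',f(.042,0,.045),'R',f(.142,0,.045),'T',f(.092,.05,.045),'B',f(.092,-.05,.045))
```

```text
0.663989898989899 20.1333 [-0.20679557  0.21080332 -0.03705859] [ 0.23314476 -0.11785124 -3.17900083]
0 foot [279. 202.] rim [281. 161.] L [260. 164.] R [303. 159.] T [277. 147.] B [286. 177.]
10 foot [272. 206.] rim [284. 166.] L [263. 166.] R [304. 167.] T [279. 152.] B [288. 182.]
20 foot [265. 210.] rim [285. 172.] L [265. 169.] R [304. 174.] T [281. 157.] B [290. 187.]
30 foot [256. 213.] rim [285. 177.] L [267. 172.] R [302. 182.] T [280. 163.] B [289. 192.]
40 foot [248. 215.] rim [283. 182.] L [268. 175.] R [298. 189.] T [279. 168.] B [288. 198.]
50 foot [239. 216.] rim [281. 187.] L [268. 178.] R [293. 196.] T [277. 173.] B [285. 203.]
60 foot [230. 216.] rim [277. 192.] L [267. 181.] R [286. 202.] T [273. 178.] B [281. 207.]
```

The jug is held but has sagged about 27° (mouth towards the unit): rim centre at (284,175), foot at (258,210). It has stopped slipping. I'll include that sag in the tool poses. It stays the same once rolled, because the jaw axis is then vertical.

```bash
cat >> h.py <<'E'
PHI0=np.radians(8)
def qj(theta,yaw,psi,phi0=PHI0):
    """tool quat so that jug has yaw, rolled theta(deg) mouth toward +y, with in-hand sag psi(deg)"""
    n=np.array([0,np.cos(phi0),np.sin(phi0)])
    return (R.from_euler('z',yaw)*R.from_euler('x',-theta,degrees=True)*R.from_rotvec(-np.radians(psi)*n)*R.from_quat(qjug(phi0,0))).as_quat()
E
python3 - <<'E'
from h import *
from bench import manip
f=lambda s:None if s is None else np.round(s,2)
for th in (0,30,60,78,90,100,108):
    q=qj(th,YAW,27); print(th,np.round(R.from_quat(q).as_matrix()[:,2],2),f(manip.solve_ik(tcp_for([.445,-.06,.29],q),q)),f(manip.solve_ik(tcp_for(U(-.117,0,.184),q),q)))
print('place')
for yaw in (-.6,-.4,-.2,0,.23,.5,.8):
    q=qj(0,yaw,27); a=np.array([np.cos(yaw),np.sin(yaw),0]); g=np.array([.5445,-.2245,.1])-.092*a
    print(yaw,f(manip.solve_ik(tcp_for(g,q),q)),f(manip.solve_ik(tcp_for(g+[0,0,.1],q),q)))
E
```

```text
0 [ 0.46  0.12 -0.88] [ 1.36 -0.28 -0.93  2.29 -0.79  0.77  2.44] [ 0.91  0.29 -0.93  2.23  0.33  0.27  1.29]
30 [ 0.45 -0.34 -0.83] [ 0.79 -0.26 -0.92  2.34  0.41  0.57  1.19] [ 0.58  0.41 -1.03  2.22  1.33  0.88  0.28]
60 [ 0.44 -0.71 -0.55] [ 0.18  0.18 -0.87  2.35  1.2   1.3   0.34] [-0.03  0.59 -0.65  2.15  1.43  1.38  0.16]
78 [ 0.44 -0.85 -0.3 ] [ 0.02  0.5  -0.87  2.33  1.33  1.74  0.18] [-0.12  0.82 -0.65  2.08  1.51  1.75  0.14]
90 [ 0.44 -0.89 -0.12] [-0.2   0.62 -0.65  2.32  1.35  1.87  0.13] [-0.14  0.98 -0.65  2.03  1.58  1.98  0.15]
100 [ 0.44 -0.9   0.03] [-0.39  0.71 -0.43  2.31  1.34  1.91  0.11] [-0.32  1.02 -0.43  2.    1.53  1.97  0.16]
108 [ 0.44 -0.89  0.15] [-0.58  0.79 -0.21  2.3   1.32  1.88  0.1 ] [-0.5   1.06 -0.21  1.97  1.47  1.92  0.18]
place
-0.6 [ 0.89  0.35 -0.67  2.41  1.8   0.23 -0.51] [ 1.3   0.11 -1.04  2.34  0.44  0.28  0.82]
-0.4 [ 1.38  0.52 -1.08  2.39  1.64  0.3   0.05] [ 1.62  0.19 -1.25  2.33  0.16  0.29  1.41]
-0.2 [ 1.51  0.58 -1.1   2.35  1.2   0.23  0.79] [ 1.8   0.37 -1.38  2.28  0.28  0.37  1.61]
0 [ 1.51  0.57 -0.99  2.27  0.34  0.23  1.9 ] [ 1.8   0.45 -1.32  2.21  0.15  0.48  2.  ]
0.23 [ 1.57  0.67 -1.01  2.16  0.24  0.41  2.28] [ 1.73  0.51 -1.2   2.1   0.05  0.62  2.36]
0.5 [ 1.59  0.8  -1.06  2.    0.33  0.65  2.49] [ 1.7   0.68 -1.22  1.95  0.2   0.82  2.51]
0.8 [ 1.62  1.11 -1.31  1.81  0.67  1.02  2.5 ] [-0.08  0.95  1.35  1.82 -1.22  1.69 -2.35]
```

Run:
```python
from h import *
from bench import manip, effector, viewer
from scipy.spatial.transform import Slerp
q0=manip.current_tcp_rot(); q1=qj(76,YAW,27)
sl=Slerp([0,1],R.from_quat([q0,q1]))
g=np.array([.445,-.06,.29])
for t in (.2,.4,.6,.8,1.):
    q=sl(t).as_quat()
    go(tcp_for(g,q),q,.05); st(t)
cv2.imwrite('pics/s9.png',viewer.get_image('side')[:,:,::-1]); cv2.imwrite('pics/s10.png',viewer.get_image('scene')[:,:,::-1])
```

```text
0.2 20.56 [ 0.446 -0.062  0.271] [ 1.25  0.09 -1.3   2.03  0.24  1.02  1.44] F [ 0.2  0.2 -3.7] gap 0.0165
0.4 21.02 [ 0.448 -0.067  0.272] [ 1.12  0.02 -1.34  2.12  0.51  0.98  1.17] F [ 0.2 -0.4 -2.8] gap 0.0167
0.6 21.54 [ 0.45  -0.071  0.274] [ 0.83  0.16 -1.33  2.2   0.93  1.18  0.72] F [ 0.2 -0.4 -3.1] gap 0.0168
0.8 22.07 [ 0.452 -0.074  0.279] [ 0.46  0.34 -1.19  2.27  1.2   1.49  0.4 ] F [-0.2 -0.6 -2.9] gap 0.0167
1.0 22.55 [ 0.453 -0.076  0.283] [ 0.16  0.54 -1.02  2.33  1.36  1.79  0.18] F [ 1.  -0.2 -2.2] gap 0.0167
```

View pics/s9.png

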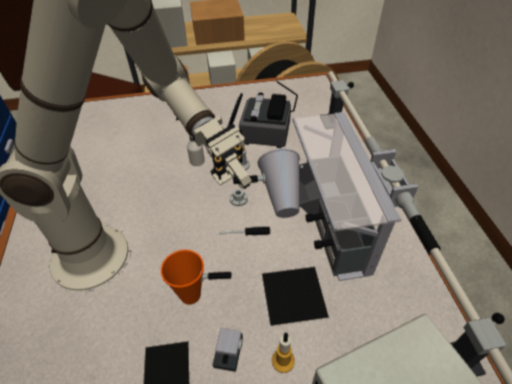

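View pics/s10.png

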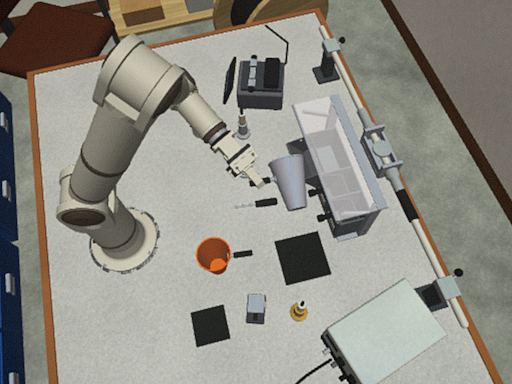

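```bash
cat > jm.py <<'E'
from h import *
from bench import viewer,manip
def jugpts(Rj,g):
    base=g-Rj.apply([-.092,0,.095]); P=[]
    for r,z in ((.05,.14),(.027,0)):
        P.append([base+Rj.apply([r*np.cos(t),r*np.sin(t),z]) for t in np.linspace(0,2*np.pi,25)])
    P.append([base+Rj.apply([-.056,0,.095]),base+Rj.apply([-.114,0,.095])])
    return P
def overlay(img,cal,Rj,g,box,out,f=4):
    x0,y0,x1,y1=box
    im=cv2.resize(img[y0:y1,x0:x1],None,fx=f,fy=f,interpolation=2)
    for pl in jugpts(Rj,g):
        p=np.array([(proj(cal,P)-[x0,y0]+.5)*f for P in pl]).astype(int)
        cv2.polylines(im,[p],False,(0,255,0),1)
    cv2.imwrite(out,im)
def grip():
    M=R.from_quat(manip.current_tcp_rot()).as_matrix(); return np.array(manip.current_tool_pos())-G*M[:,2]
E
python3 - <<'E'
from jm import *
g=grip(); Rj=R.from_euler('z',YAW)*R.from_euler('x',-76,degrees=True)
overlay(cv2.imread('pics/s10.png'),viewer.get_calibration('scene'),Rj,g,(220,110,340,230),'pics/o1.png',4)
overlay(cv2.imread('pics/s9.png'),viewer.get_calibration('side'),Rj,g,(210,120,330,240),'pics/o2.png',4)
cv2.imwrite('pics/o.png',cv2.hconcat([cv2.resize(cv2.imread('pics/o1.png'),(390,390)),cv2.resize(cv2.imread('pics/o2.png'),(390,390))]))
E
```

```text
(no output)
```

View pics/o.png

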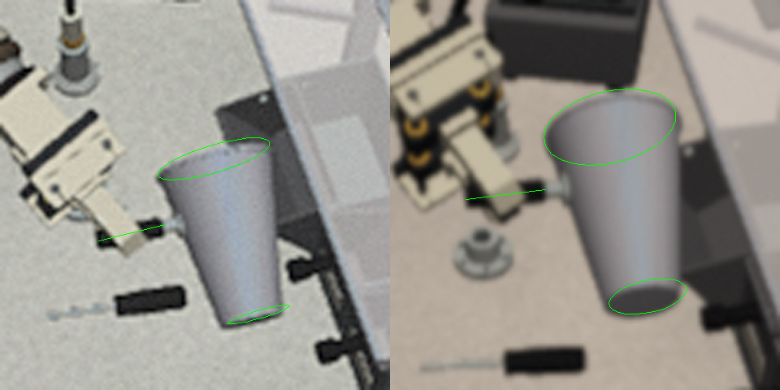

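Run:
```python
from jm import *
from bench import effector
PS=29
q=qj(78,YAW,PS)
a=U(-.117,0,.186); b=a-[.10,0,0]
go(tcp_for([.448,b[1],.25],q),q,.12); go(tcp_for(b,q),q,.1); st('low')
for f in (.4,.7,1): go(tcp_for(b+(a-b)*f,q),q,.08); st('in')
g=grip(); Rj=R.from_euler('z',YAW)*R.from_euler('x',-78,degrees=True)
for n,o,box in (('scene','o1',(220,110,340,230)),('side','o2',(230,120,350,240))):
    im=viewer.get_image(n)[:,:,::-1].copy(); cv2.imwrite(f'pics/in_{n}.png',im)
    overlay(im,viewer.get_calibration(n),Rj,g,box,f'pics/{o}.png')
cv2.imwrite('pics/oin.png',cv2.hconcat([cv2.resize(cv2.imread('pics/o1.png'),(390,390)),cv2.resize(cv2.imread('pics/o2.png'),(390,390))]))
```

```text
low 24.07 [ 0.46  -0.034  0.181] [-0.08  0.87 -0.85  2.28  1.44  1.9  -0.09] F [-0.4 -0.7 -2.7] gap 0.0164
in 24.73 [ 0.5   -0.034  0.18 ] [-0.05  0.87 -0.82  2.22  1.51  1.88  0.  ] F [ 0.3 -0.1 -3.1] gap 0.0166
in 25.25 [ 0.53  -0.034  0.18 ] [-0.03  0.87 -0.8   2.16  1.55  1.86  0.07] F [-0.7 -0.4 -2.3] gap 0.0164
in 25.77 [ 0.56  -0.034  0.18 ] [-0.02  0.88 -0.78  2.11  1.6   1.85  0.13] F [ 0.7  0.2 -3.2] gap 0.0169
```

View pics/oin.png

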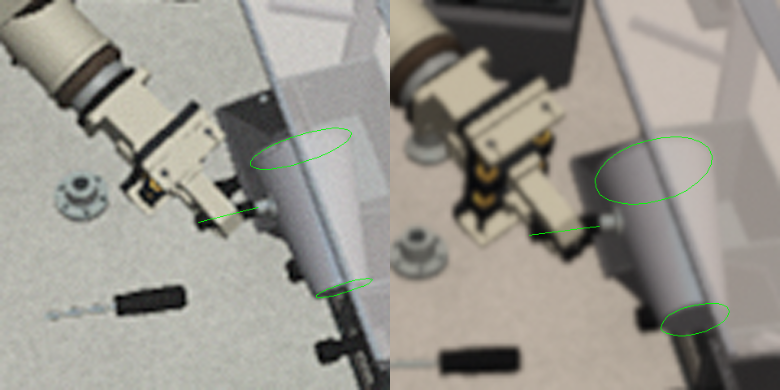

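View pics/in_side.png

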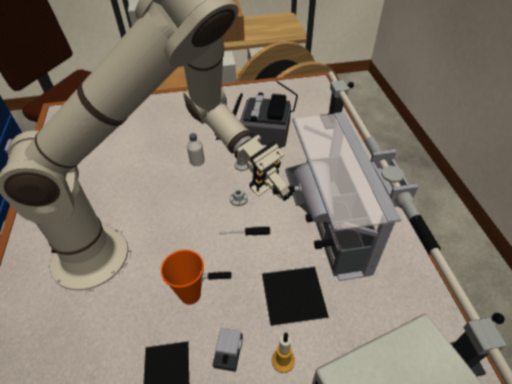

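Run:
```python
from jm import *
a=U(-.117,0,.186)
for th in (82,86,90,94,98,101):
    q=qj(th,YAW,29)
    try: go(tcp_for(a,q),q,.02)
    except manip.PlanningError as e: print('PE',th,e); break
    st(th)
    if th>=86: manip.sleep(.3)
cv2.imwrite('pics/p_scene.png',viewer.get_image('scene')[:,:,::-1]); cv2.imwrite('pics/p_side.png',viewer.get_image('side')[:,:,::-1])
b=cv2.imread('pics/p_scene.png')[100:230,240:370];c=cv2.imread('pics/p_side.png')[110:240,250:380]
cv2.imwrite('pics/p.png',cv2.hconcat([cv2.resize(b,None,fx=3,fy=3,interpolation=2),cv2.resize(c,None,fx=3,fy=3,interpolation=2)]))
```

```text
82 26.12 [ 0.559 -0.033  0.181] [-0.06  0.91 -0.75  2.09  1.6   1.9   0.13] F [ 0.5 -0.9 -3.2] gap 0.0166
86 26.38 [ 0.56  -0.034  0.182] [-0.1   0.94 -0.7   2.08  1.61  1.93  0.14] F [-0.1  0.9 -3.1] gap 0.0167
90 26.93 [ 0.56  -0.034  0.183] [-0.15  0.96 -0.64  2.06  1.6   1.96  0.14] F [-1.5 -0.  -3. ] gap 0.0167
94 27.48 [ 0.56  -0.034  0.185] [-0.21  0.99 -0.57  2.05  1.59  1.98  0.14] F [-0.7 -0.1 -3. ] gap 0.0167
98 28.02 [ 0.56  -0.034  0.186] [-0.27  1.01 -0.49  2.03  1.58  1.98  0.15] F [ 0.8 -0.4 -2. ] gap 0.017
101 28.57 [ 0.56  -0.034  0.187] [-0.31  1.02 -0.43  2.02  1.57  1.99  0.15] F [ 0.5 -0.6 -2.8] gap 0.0165
```

View pics/p.png

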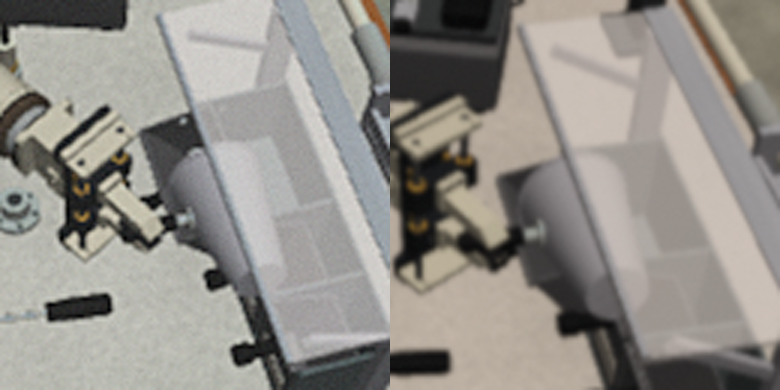

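Run:
```python
from jm import *
F=[]
for i in range(10): manip.sleep(.08); F.append(manip.current_force())
print(np.mean(F,0),np.std(F,0)/3,manip.current_clock())
a=U(-.117,0,.186)
for th in (104,107):
    q=qj(th,YAW,29)
    try: go(tcp_for(a,q),q,.02); manip.sleep(.2)
    except manip.PlanningError as e: print('PE',th,e); break
    st(th)
F=[]
for i in range(10): manip.sleep(.05); F.append(manip.current_force())
print(np.mean(F,0),np.std(F,0)/3,manip.current_clock())
cv2.imwrite('pics/p2_scene.png',viewer.get_image('scene')[:,:,::-1]);
b=cv2.imread('pics/p2_scene.png')[100:230,240:370]
cv2.imwrite('pics/p2.png',cv2.resize(b,None,fx=4,fy=4,interpolation=2))
```

```text
[ 0.06681403 -0.08451718 -2.11237161] [0.14977495 0.23049836 0.20237762] 29.8083
104 30.26 [ 0.56  -0.034  0.188] [-0.36  1.04 -0.38  2.01  1.55  1.99  0.16] F [-0.1  0.8 -1.7] gap 0.0169
107 30.71 [ 0.56  -0.034  0.189] [-0.4   1.06 -0.32  2.    1.54  1.99  0.16] F [-0.3  0.2 -1.9] gap 0.0167
[ 0.23618262 -0.03733582 -1.92862389] [0.15856825 0.15339965 0.17310506] 31.2083
```

View pics/p2.png

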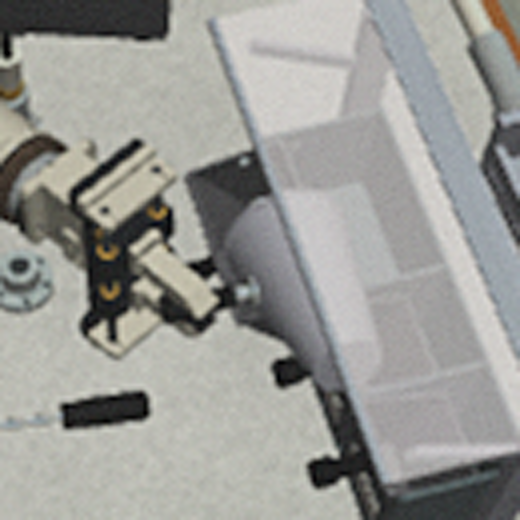

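The downward force on the tool fell from about 3.0 N to about 2.0 N, which fits five ferrules leaving (1.08 N). I'll back out and look into the bin and the jug.

Run:
```python
from jm import *
a=U(-.117,0,.186)
for th in (96,88):
    q=qj(th,YAW,29); go(tcp_for(a,q),q,.04)
for dx in (.05,.1): go(tcp_for(a-[dx,0,0],q),q,.12)
go(tcp_for(a-[.12,.0,-.1],q),q,.15); st('out')
for n in('scene','side'): cv2.imwrite(f'pics/q_{n}.png',viewer.get_image(n)[:,:,::-1])
b=cv2.imread('pics/q_scene.png')[90:250,220:350];c=cv2.imread('pics/q_side.png')[110:270,230:360]
cv2.imwrite('pics/q.png',cv2.hconcat([cv2.resize(b,None,fx=3,fy=3,interpolation=2),cv2.resize(c,None,fx=3,fy=3,interpolation=2)]))
```

```text
out 33.86 [ 0.44  -0.034  0.283] [-0.32  0.61 -0.64  2.31  1.27  1.85  0.1 ] F [ 0.1  0.9 -2.5] gap 0.0166
```

View pics/q.png

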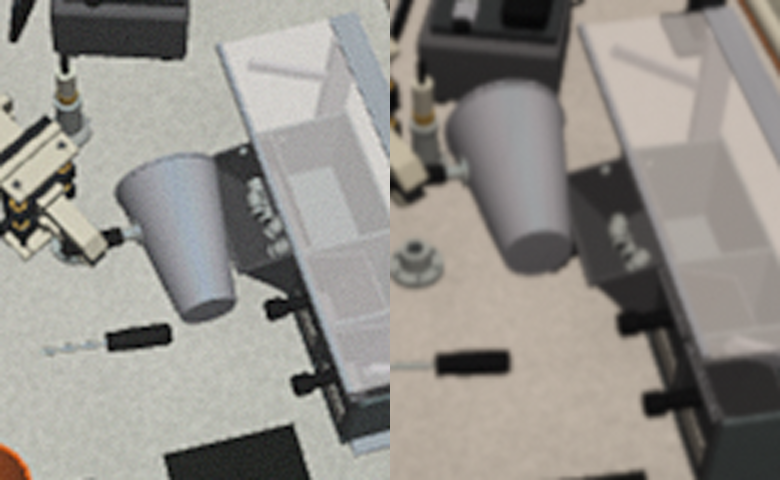

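Run:
```python
from jm import *
f=lambda s:None if s is None else np.round(s,2)
g0=grip(); yaw=.25; a=np.array([np.cos(yaw),np.sin(yaw),0]); gp=np.array([.5445,-.2245,.098])-.092*a
W=[]
for t,th in ((.0,66),(.1,44),(.35,25),(.7,12),(1,0)):
    W.append((g0+(np.array([gp[0],gp[1],.27])-g0)*t,YAW+(yaw-YAW)*t,th))
for g,y,th in W:
    q=qj(th,y,29); print(th,f(manip.solve_ik(tcp_for(g,q),q)))
for g,y,th in W:
    q=qj(th,y,29)
    go(tcp_for(g,q),q,.1); st(th)
for n in('scene','side'): cv2.imwrite(f'pics/r_{n}.png',viewer.get_image(n)[:,:,::-1])
```

```text
66 [-0.09  0.29 -0.78  2.34  1.19  1.48  0.21]
44 [ 0.25 -0.09 -0.76  2.4   0.99  0.87  0.54]
25 [-0.03 -0.24  0.01  2.42  0.52  0.48  1.3 ]
12 [-0.6  -0.26  0.98  2.31 -0.01  0.51  2.19]
0 [ 1.85  0.38 -1.28  2.04 -0.16  0.76  2.53]
66 34.49 [ 0.44  -0.033  0.277] [-0.11  0.29 -0.76  2.34  1.19  1.48  0.21] F [ 0.1  0.2 -2.1] gap 0.0169
44 35.14 [ 0.442 -0.051  0.269] [ 0.16 -0.09 -0.68  2.4   0.99  0.88  0.53] F [-0.8  0.2 -2.8] gap 0.0165
25 36.18 [ 0.449 -0.101  0.263] [ 0.21 -0.23 -0.19  2.41  0.4   0.45  1.42] F [-0.1 -0.3 -1.9] gap 0.0167
12 37.23 [ 0.457 -0.177  0.258] [-0.1  -0.14  0.57  2.3  -0.34  0.53  2.5 ] F [-0.5  0.3 -2.2] gap 0.0167
movepose dq 1.95Traceback (most recent call last):
  File "<stdin>", line 11, in <module>
  File "h.py", line 38, in go
    try: manip.servo_line(p,q,vel=vel)
         ~~~~~~~~~~~~~~~~^^^^^^^^^^^^^
bench.PlanningError: the arm cannot follow that straight line within its joint ranges
```

Run:
```python
from jm import *
f=lambda s:None if s is None else np.round(s,2)
for yaw in (-.5,-.35,-.2,-.1,0,.1):
  for ps in (29,22):
    a=np.array([np.cos(yaw),np.sin(yaw),0]); gp=np.array([.5445,-.2245,.098])-.092*a
    q=qj(0,yaw,ps)
    print(yaw,ps,*[f(manip.solve_ik(tcp_for([gp[0],gp[1],z],q),q)) for z in (.25,.17,.1)])
im=viewer.get_image('side')[:,:,::-1]; cv2.imwrite('pics/r_side.png',im)
```

```text
-0.5 29 [ 0.11 -0.08  0.23  2.34 -0.08  0.35  1.45] [ 1.52  0.31 -1.27  2.39  1.14  0.28  0.32] None
-0.5 22 [ 0.04 -0.03  0.32  2.25 -0.14  0.52  1.52] [-0.03  0.13  0.43  2.33 -0.45  0.32  1.83] [ 1.15  0.42 -0.87  2.34  1.15  0.25  0.34]
-0.35 29 [-0.02 -0.07  0.47  2.33 -0.37  0.4   1.95] [ 0.45  0.11  0.01  2.4  -0.93  0.23  2.53] None
-0.35 22 [ 0.01 -0.02  0.45  2.24 -0.31  0.57  1.89] [-0.03  0.15  0.53  2.32 -0.69  0.41  2.27] [ 0.45  0.3   0.01  2.35 -0.95  0.22  2.56]
-0.2 29 [-0.08 -0.04  0.65  2.3  -0.58  0.51  2.37] [ 1.18  0.19 -0.65  2.34 -0.7   0.28  2.55] [ 1.66  0.77 -1.3   2.37  1.53  0.42  0.55]
-0.2 22 [-0.03  0.02  0.59  2.21 -0.45  0.65  2.22] [ 0.12  0.18  0.46  2.28 -0.76  0.5   2.54] [ 0.92  0.35 -0.42  2.3  -0.51  0.23  2.37]
-0.1 29 [-0.76 -0.06  1.4   2.28 -0.58  0.57  2.53] [ 1.41  0.26 -0.84  2.3  -0.53  0.32  2.53] [ 1.7   0.81 -1.31  2.33  1.35  0.41  0.87]
-0.1 22 [-0.07  0.05  0.68  2.18 -0.53  0.71  2.42] [ 0.58  0.19  0.01  2.24 -0.64  0.51  2.56] [ 0.96  0.37 -0.42  2.27 -0.53  0.29  2.52]
0 29 [ 1.85  0.21 -1.26  2.18 -0.36  0.58  2.44] [ 1.62  0.38 -1.06  2.26 -0.2   0.36  2.36] [ 1.6   0.64 -1.09  2.29  0.65  0.23  1.62]
0 22 [ 0.41  0.08  0.24  2.14 -0.53  0.76  2.54] [ 1.01  0.24 -0.42  2.19 -0.46  0.53  2.53] [ 1.19  0.43 -0.64  2.22 -0.24  0.33  2.38]
0.1 29 [ 1.85  0.3  -1.26  2.14 -0.25  0.62  2.46] [ 1.64  0.44 -1.07  2.21 -0.15  0.43  2.43] [ 1.45  0.54 -0.86  2.24 -0.21  0.26  2.56]
0.1 22 [ 1.26  0.16 -0.65  2.07 -0.37  0.77  2.52] [ 1.23  0.31 -0.64  2.14 -0.32  0.57  2.53] [ 1.21  0.46 -0.64  2.18 -0.23  0.39  2.5 ]
```

View pics/r_side.png

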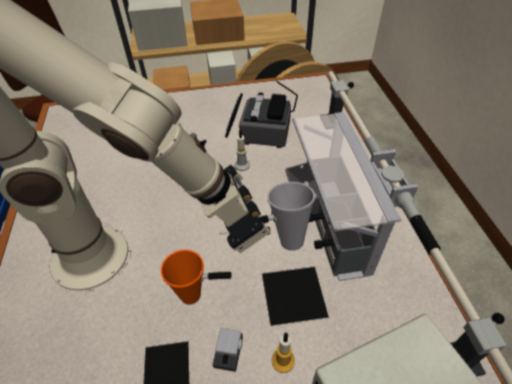

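Run:
```python
from jm import *
f=lambda s:None if s is None else np.round(s,2)
for yaw in (-.5,-.35,-.2,0):
  for ps in (18,13):
    a=np.array([np.cos(yaw),np.sin(yaw),0]); gp=np.array([.5445,-.2245,.098])-.092*a
    q=qj(0,yaw,ps)
    print(yaw,ps,*[f(manip.solve_ik(tcp_for([gp[0],gp[1],z],q),q)) for z in (.25,.17,.13,.098)])
```

```text
-0.5 18 [ 0.04  0.    0.35  2.2  -0.17  0.62  1.56] [ 0.    0.15  0.41  2.28 -0.4   0.42  1.79] [ 0.02  0.24  0.4   2.31 -0.61  0.34  2.  ] [ 0.13  0.31  0.29  2.32 -0.77  0.26  2.16]
-0.5 13 [ 0.05  0.05  0.36  2.13 -0.2   0.73  1.59] [ 0.04  0.19  0.39  2.21 -0.37  0.55  1.76] [ 0.04  0.27  0.4   2.24 -0.51  0.46  1.91] [ 0.06  0.34  0.38  2.26 -0.65  0.4   2.05]
-0.35 18 [ 0.04  0.02  0.43  2.18 -0.29  0.66  1.87] [-0.02  0.17  0.52  2.26 -0.57  0.49  2.16] [ 0.01  0.26  0.5   2.29 -0.78  0.43  2.37] [ 0.1   0.33  0.41  2.31 -0.95  0.37  2.53]
-0.35 13 [ 0.08  0.07  0.39  2.11 -0.27  0.77  1.85] [ 0.01  0.21  0.49  2.2  -0.48  0.6   2.07] [ 0.    0.3   0.52  2.22 -0.64  0.53  2.23] [ 0.02  0.37  0.5   2.24 -0.78  0.49  2.37]
-0.2 18 [-0.01  0.05  0.55  2.16 -0.4   0.72  2.16] [-0.06  0.22  0.65  2.23 -0.7   0.59  2.48] [ 0.32  0.27  0.24  2.25 -0.69  0.47  2.49] [ 0.52  0.33  0.01  2.26 -0.69  0.37  2.5 ]
-0.2 13 [ 0.04  0.1   0.5   2.09 -0.35  0.82  2.11] [-0.04  0.25  0.62  2.17 -0.58  0.68  2.35] [-0.04  0.34  0.64  2.2  -0.74  0.63  2.51] [ 0.1   0.39  0.48  2.21 -0.79  0.55  2.56]
0 18 [-0.09  0.13  0.75  2.1  -0.52  0.84  2.53] [ 0.59  0.23  0.01  2.16 -0.51  0.63  2.55] [ 0.78  0.31 -0.21  2.18 -0.47  0.51  2.53] [ 0.97  0.4  -0.42  2.19 -0.31  0.41  2.42]
0 13 [-0.04  0.16  0.67  2.04 -0.44  0.91  2.44] [ 0.17  0.28  0.46  2.11 -0.55  0.75  2.56] [ 0.36  0.33  0.24  2.13 -0.54  0.64  2.57] [ 0.56  0.39  0.01  2.14 -0.48  0.55  2.53]
```

Run:
```python
from jm import *
yaw=-.5; ps=16
a=np.array([np.cos(yaw),np.sin(yaw),0]); gp=np.array([.5445,-.2245,.098])-.092*a
q=qj(0,yaw,ps)
go(tcp_for([gp[0],gp[1],.25],q),q,.15); st('above')
go(tcp_for([gp[0],gp[1],.145],q),q,.15); st('near')
for n in('scene','side'): cv2.imwrite(f'pics/t_{n}.png',viewer.get_image(n)[:,:,::-1])
b=cv2.imread('pics/t_scene.png')[180:330,200:340];c=cv2.imread('pics/t_side.png')[180:330,220:360]
cv2.imwrite('pics/t.png',cv2.hconcat([cv2.resize(b,None,fx=2.8,fy=2.8,interpolation=2),cv2.resize(c,None,fx=2.8,fy=2.8,interpolation=2)]))
```

```text
above 38.28 [ 0.469 -0.18   0.232] [-0.04  0.02  0.44  2.17 -0.18  0.66  1.58] F [ 0.1  0.8 -2.1] gap 0.0167
near 39.13 [ 0.47  -0.181  0.128] [ 0.05  0.22  0.37  2.27 -0.47  0.42  1.86] F [-0.4 -0.6 -1.7] gap 0.0166
```

View pics/t.png

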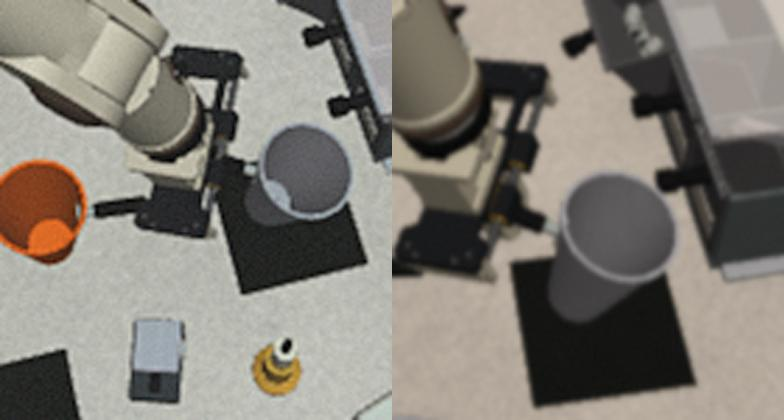

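The jug is empty and above the mat, tilted about 13° towards the unit. I'll lower it so the foot meets the mat and turns upright, watching the force.

Run:
```python
from jm import *
from bench import effector
yaw=-.5; ps=16
a=np.array([np.cos(yaw),np.sin(yaw),0]); gp=np.array([.5555,-.2245,.098])-.092*a
q=qj(0,yaw,ps)
go(tcp_for([gp[0],gp[1],.145],q),q,.08)
for z in (.125,.115,.108,.103,.099):
    go(tcp_for([gp[0],gp[1],z],q),q,.04); st(z)
for n in('scene','side'): cv2.imwrite(f'pics/t_{n}.png',viewer.get_image(n)[:,:,::-1])
b=cv2.imread('pics/t_scene.png')[180:330,200:340];c=cv2.imread('pics/t_side.png')[180:330,220:360]
cv2.imwrite('pics/t.png',cv2.hconcat([cv2.resize(b,None,fx=2.8,fy=2.8,interpolation=2),cv2.resize(c,None,fx=2.8,fy=2.8,interpolation=2)]))
```

```text
0.125 40.17 [ 0.48  -0.181  0.107] [ 0.08  0.27  0.33  2.26 -0.54  0.37  1.92] F [-0.6 -0.3 -1.7] gap 0.0167
0.115 40.58 [ 0.481 -0.181  0.097] [ 0.11  0.29  0.3   2.26 -0.58  0.35  1.96] F [0.8 0.1 0.8] gap 0.0164
0.108 40.9 [ 0.48  -0.181  0.09 ] [ 0.13  0.31  0.28  2.27 -0.6   0.33  1.98] F [1.9 0.  1. ] gap 0.0167
0.103 41.17 [ 0.48  -0.181  0.085] [ 0.14  0.32  0.27  2.27 -0.62  0.32  2.  ] F [ 0.7 -0.   0.3] gap 0.0163
0.099 41.42 [ 0.481 -0.181  0.081] [ 0.15  0.33  0.26  2.27 -0.63  0.31  2.01] F [1.2 0.1 0.8] gap 0.0164
```

View pics/t.png

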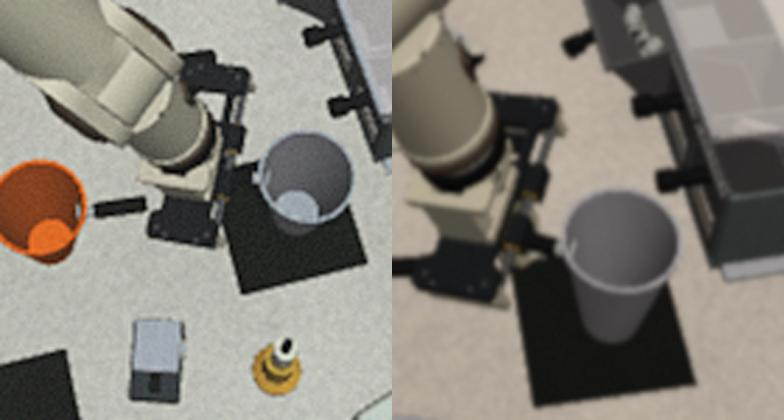

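Run:
```python
from jm import *
from bench import effector
effector.open_jaws(); st('open')
q=manip.current_tcp_rot(); z=R.from_quat(q).as_matrix()[:,2]; p=np.array(manip.current_tool_pos())
go(p-.06*z,q,.12); go(p-.06*z+[0,0,.12],q,.2); st('up')
f=lambda s:None if s is None else np.round(s,2)
qk=qknob(np.radians(60),False); zz=R.from_quat(qk).as_matrix()[:,2]; g=U(-.082,.088,.056)
manip.move_pose(tcp_for(g-.15*zz,qk),qk); st('preknob')
for n in('scene','side'): cv2.imwrite(f'pics/t_{n}.png',viewer.get_image(n)[:,:,::-1])
c=viewer.get_calibration('wrist'); cv2.imwrite('pics/w3.png',viewer.get_image('wrist')[:,:,::-1]); print('knob pred',proj(c,g))
b=cv2.imread('pics/t_scene.png')[100:330,180:390];c=cv2.imread('pics/t_side.png')[120:350,200:410]
cv2.imwrite('pics/t.png',cv2.hconcat([cv2.resize(b,None,fx=1.9,fy=1.9,interpolation=2),cv2.resize(c,None,fx=1.9,fy=1.9,interpolation=2)]))
```

```text
open 42.78 [ 0.481 -0.181  0.081] [ 0.15  0.33  0.26  2.27 -0.63  0.31  2.01] F [-0.7 -0.7 -0.2] gap 0.092
up 44.18 [ 0.461 -0.179  0.257] [-0.06 -0.03  0.45  2.16 -0.13  0.73  1.53] F [-0.6  0.3 -0.7] gap 0.0917
preknob 45.24 [0.522 0.069 0.169] [-0.2   0.1  -0.09  2.36  0.74  0.24  0.58] F [ 0.3 -0.9 -0.2] gap 0.0919
knob pred [255.82171622 179.42885847]
```

View pics/t.png

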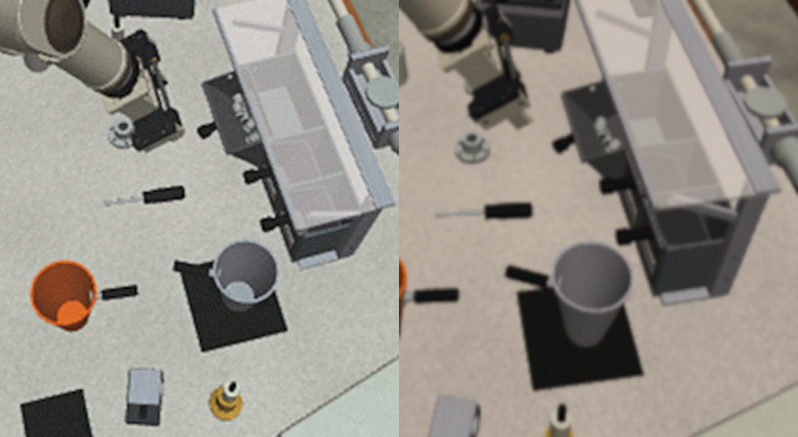

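View pics/w3.png

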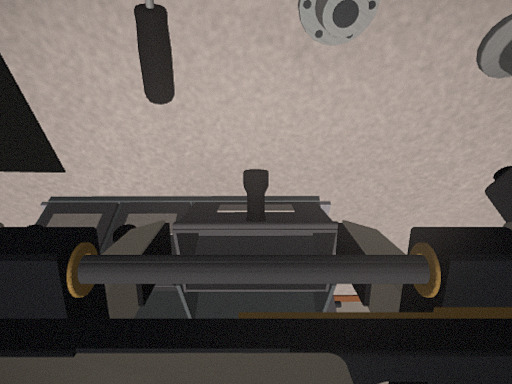

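The jug stands upright and empty on the mat, and the knob is at (256,180), as predicted. Next I'll grip the knob and push the bin home.

Run:
```python
from jm import *
from bench import effector
c=viewer.get_calibration('scene'); print('jug foot near edge',onz(c,180+238/1.9,100+310/1.9,.003),'rim',onz(c,180+245/1.9,100+271/1.9,.143))
K=lambda a:U(-(.041*np.cos(a)+.085*np.sin(a)),.088,.010+.085*np.cos(a)-.041*np.sin(a))
A0=.61; qk=lambda a:qknob(np.radians(60)-a*.1,False)
q=qk(A0); z=R.from_quat(q).as_matrix()[:,2]
for d in (.1,.06,.03,0): go(tcp_for(K(A0)-d*z,q),q,.12)
st('at'); effector.close(25); st('closed')
for a in (.52,.43,.34,.25,.16,.08,.0,-.03,-.05):
    q=qk(a)
    try: go(tcp_for(K(a),q),q,.05)
    except manip.PlanningError as e: print('PE',a); break
    st('a%.2f'%a)
cv2.imwrite('pics/v_side.png',viewer.get_image('side')[:,:,::-1])
```

```text
jug foot near edge [ 0.54572839 -0.24649646  0.003     ] rim [ 0.55214078 -0.22458653  0.143     ]
movepose dq 0.98Traceback (most recent call last):
  File "<stdin>", line 7, in <module>
  File "h.py", line 38, in go
    try: manip.servo_line(p,q,vel=vel)
         ~~~~~~~~~~~~~~~~^^^^^^^^^^^^^
bench.PlanningError: the arm cannot follow that straight line within its joint ranges
```

Run:
```python
from jm import *
from bench import effector
K=lambda a:U(-(.041*np.cos(a)+.085*np.sin(a)),.088,.010+.085*np.cos(a)-.041*np.sin(a))
f=lambda s:None if s is None else np.round(s,2)
st('now')
for p in (60,62,64,66):
    q=qknob(np.radians(p),False); z=R.from_quat(q).as_matrix()[:,2]
    print(p,*[f(manip.solve_ik(tcp_for(K(a)-d*z,q),q)) for a,d in ((.61,.1),(.61,.05),(.61,0),(.3,0),(0,0))])
```

```text
now 45.39 [0.523 0.069 0.17 ] [-0.2   0.1  -0.09  2.36  0.74  0.24  0.58] F [ 0.1  1.6 -0.8] gap 0.0916
60 [-0.08  0.24 -0.21  2.33  1.26  0.2   0.08] [ 0.31  0.45 -0.64  2.29  1.7   0.38 -0.26] [ 0.25  0.57 -0.57  2.24  1.91  0.41 -0.44] [ 0.32  0.56 -0.64  2.19  1.73  0.41 -0.23] [-0.04  0.47 -0.21  2.15  1.49  0.2  -0.09]
62 [-0.2   0.24 -0.06  2.3   0.86  0.19  0.48] [-0.06  0.38 -0.21  2.27  1.45  0.2  -0.08] [ 0.49  0.68 -0.86  2.21  1.76  0.57 -0.19] [-0.04  0.47 -0.21  2.18  1.5   0.2  -0.11] [-0.03  0.47 -0.21  2.12  1.21  0.21  0.21]
64 [-0.15  0.25 -0.11  2.27  0.66  0.24  0.68] [-0.05  0.38 -0.21  2.24  1.14  0.2   0.24] [-0.05  0.5  -0.21  2.2   1.58  0.2  -0.18] [-0.04  0.47 -0.21  2.16  1.21  0.2   0.19] [-0.05  0.47 -0.19  2.1   0.93  0.22  0.48]
66 [-0.13  0.25 -0.13  2.23  0.51  0.28  0.84] [-0.11  0.38 -0.13  2.21  0.79  0.21  0.57] [-0.04  0.5  -0.21  2.17  1.27  0.2   0.12] [-0.06  0.47 -0.18  2.13  0.92  0.22  0.48] [-0.03  0.47 -0.2   2.07  0.75  0.26  0.66]
```

Run:
```python
from jm import *
from bench import effector
K=lambda a:U(-(.041*np.cos(a)+.085*np.sin(a)),.088,.010+.085*np.cos(a)-.041*np.sin(a))
q=qknob(np.radians(64),False); z=R.from_quat(q).as_matrix()[:,2]
for d in (.13,.1,.08,.06,.04,.02,0): go(tcp_for(K(.61)-d*z,q),q,.15)
st('at'); effector.close(25); st('closed')
for a in (.52,.43,.34,.25,.16,.08,.0,-.03):
    q=qknob(np.radians(62+2*max(a,0)/.61),False)
    go(tcp_for(K(a),q),q,.06)
    st('a%.2f'%a)
cv2.imwrite('pics/v_side.png',viewer.get_image('side')[:,:,::-1])
```

```text
at 47.65 [0.595 0.069 0.04 ] [-0.04  0.5  -0.21  2.2   1.57  0.2  -0.18] F [-0.4  1.4  0.4] gap 0.0918
closed 48.73 [0.595 0.069 0.039] [-0.04  0.5  -0.21  2.2   1.58  0.2  -0.18] F [-0.5 -0.1 -0.1] gap 0.0229
a0.52 49.02 [0.6   0.069 0.047] [-0.04  0.49 -0.21  2.19  1.51  0.2  -0.12] F [ 0.8  0.9 -0.8] gap 0.0229
a0.43 49.31 [0.605 0.069 0.053] [-0.03  0.48 -0.22  2.18  1.45  0.2  -0.05] F [-1.6  0.1 -0.1] gap 0.0228
a0.34 49.6 [0.611 0.069 0.06 ] [-0.02  0.48 -0.23  2.17  1.4   0.21  0.01] F [-4.1  0.3  4. ] gap 0.0229
a0.25 49.89 [0.617 0.069 0.066] [-0.    0.47 -0.25  2.16  1.35  0.22  0.06] F [-5.   0.8  4.8] gap 0.0227
a0.16 50.18 [0.625 0.069 0.071] [ 0.01  0.47 -0.27  2.15  1.31  0.23  0.1 ] F [-4.4  0.2  4.7] gap 0.0231
a0.08 50.46 [0.632 0.069 0.076] [ 0.03  0.47 -0.28  2.13  1.29  0.23  0.13] F [0.6 0.7 5.8] gap 0.0225
a0.00 50.73 [0.638 0.069 0.079] [ 0.04  0.48 -0.29  2.12  1.26  0.24  0.16] F [-2.4 -0.2  5.3] gap 0.0229
a-0.03 50.98 [0.638 0.069 0.079] [ 0.05  0.48 -0.3   2.12  1.25  0.25  0.18] F [-9.5  0.5  9.7] gap 0.0231
```

View pics/v_side.png

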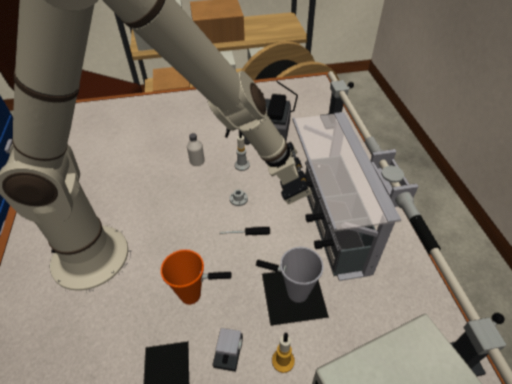

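Run:
```python
from jm import *
from bench import effector
K=lambda a:U(-(.041*np.cos(a)+.085*np.sin(a)),.088,.010+.085*np.cos(a)-.041*np.sin(a))
q=qknob(np.radians(62),False)
go(tcp_for(K(-.05),q),q,.03); st('push'); 
go(tcp_for(K(-.01),q),q,.03); st('relax')
effector.open_jaws(); st('open')
z=R.from_quat(q).as_matrix()[:,2]; p=tcp_for(K(-.01),q)
for d in (.03,.06,.09,.12,.16): go(p-d*z,q,.15)
st('back')
cal=viewer.get_calibration('wrist'); cv2.imwrite('pics/w4.png',viewer.get_image('wrist')[:,:,::-1])
print([proj(cal,U(-.041,y,.095)) for y in (.088,-.0355,-.1255)])
q2=qjug(0,YAW); manip.move_pose([.40,.1,.36],q2); st('away')
for n in('scene','side'): cv2.imwrite(f'pics/x_{n}.png',viewer.get_image(n)[:,:,::-1])
b=cv2.imread('pics/x_scene.png')[90:300,220:400];c=cv2.imread('pics/x_side.png')[110:320,220:400]
cv2.imwrite('pics/x.png',cv2.hconcat([cv2.resize(b,None,fx=2.2,fy=2.2,interpolation=2),cv2.resize(c,None,fx=2.2,fy=2.2,interpolation=2)]))
```

```text
push 51.28 [0.638 0.069 0.079] [ 0.05  0.48 -0.31  2.12  1.24  0.25  0.19] F [-16.1   0.3  11.8] gap 0.0229
relax 51.56 [0.638 0.069 0.079] [ 0.04  0.48 -0.3   2.12  1.26  0.24  0.17] F [-5.3  0.6  7. ] gap 0.0234
open 52.74 [0.638 0.069 0.079] [ 0.04  0.48 -0.3   2.12  1.26  0.24  0.17] F [-0.4  0.2 -0.6] gap 0.0915
back 54.56 [0.564 0.069 0.22 ] [ 0.44  0.13 -0.73  2.18  0.54  0.44  0.84] F [-0.2 -1.1 -0.2] gap 0.0916
[array([254.5715528 , 176.50895635]), array([129.01646917, 176.48113565]), array([ 37.58153853, 176.46087534])]
away 55.47 [0.4   0.099 0.359] [ 0.79 -0.1  -1.    1.9  -0.09  1.3   1.36] F [-0.7 -1.5 -0.5] gap 0.0919
```

View pics/x.png

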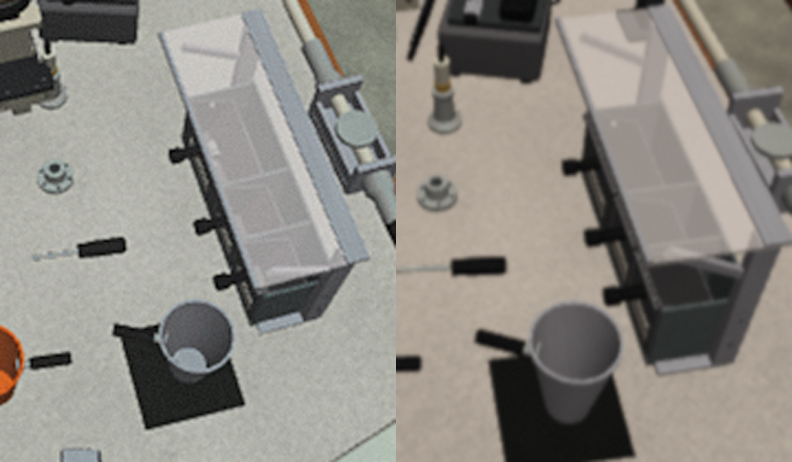

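View pics/w4.png

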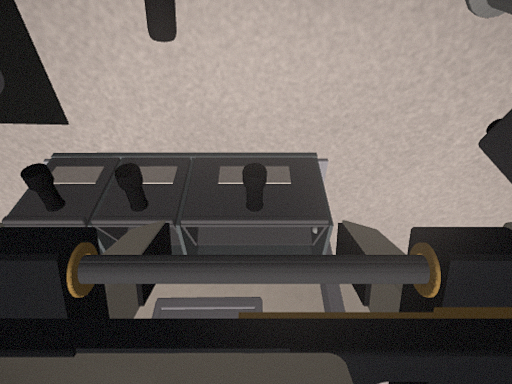

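```bash
python3 - <<'E'
import cv2,numpy as np
for n in('scene','side'):
    a=cv2.imread(f'pics/{n}0.png',0).astype(np.float32);b=cv2.imread(f'pics/x_{n}.png',0).astype(np.float32)
    for nm,p in {'scene':{'wide':(303,158),'a':(313,190),'b':(322,216)},'side':{'wide':(303,184),'a':(314,216),'b':(322,243)}}[n].items():
        x,y=p; s=np.s_[y-12:y+12,x-14:x+10]
        print(n,nm,cv2.phaseCorrelate((a[s]).copy(),(b[s]).copy()))
E
python3 -c "
from bench import manip; manip.hand_in(); print(manip.current_clock())"
```

```text
scene wide ((-0.02989551210749397, -0.016191171443402652), 0.9877626150846481)
scene a ((-0.021540103060967652, 0.03610938812640185), 1.0140103664663103)
scene b ((0.01762037006799133, 0.07609115277557521), 0.9879803144269519)
side wide ((0.06056267844051355, 0.08618493816497974), 1.0092942180732887)
side a ((-0.06810212754588818, 0.06942822864427534), 1.004337107969655)
side b ((-0.07500004018415574, 0.20258717574630403), 0.8298425593723854)
the job is handed in; nothing more can be done
the job is handed in; nothing more can be done
```

I did every step of the task and handed the job in at about 55.5 s on the clock; no verdict was reported. I tipped the wide bin out by its knob and poured the ferrules in under the canopy with the jug rolled sideways. I then stood the jug back on its mat and pushed the bin shut.

**Last checks**
- **Bins:** all three knobs are within 0.25 px of where they were in the first pictures. I measured this before handing in, and it means the wide bin is home and the small bins are shut.
- **Jug:** it looks upright and empty. I measured its axis about 8 mm from the mat's centre.
- **Ferrules:** they showed in a cluster in the tipped bin, and the tool's load fell by about 1 N, which matches five ferrules. I could not count them one by one.
- **Canopy and bystanders:** no canopy contact showed in the force readings, and the bystanders in view looked unmoved. I did not measure either.

**What went wrong on the way**
- **Jug sag:** the jug turned about 27–29° in the grip when lifted. I corrected the pouring poses for it and let the jug settle upright against the mat when placing it.
- **Blocked lines:** several straight-line moves were refused at joint limits. I went round them with shorter steps or another tool angle, and nothing moved when they were refused.

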